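# Hold a snap ring spread in its axle groove with the pliers

### The job

Two wheels sit on upright axle stubs; one axle still lacks its snap ring and shows an empty groove just above the washer. Take the upright snap-ring pliers by both handles, squeeze them fully so that the ring on their tips spreads, and, keeping it spread, bring it from above over the end of that axle and lower it gently, level and centred, until it lies on the washer, level with the groove. Finish like that, still gripping the pliers with the handles squeezed and the ring spread, so that the fit can be checked before it snaps in; do not disturb the jar, the tape roll or the knob.

Things in the scene. Friction and masses are not known exactly. Their poses are not given: they have to be found in the camera images.
- circlip_pliers: Loose steel snap-ring pliers, 0.16 kg, 126 mm tall, standing upright on their snap ring. Origin: centre of the ring's underside; z up along the pliers. Level ring, 3.5 mm thick, 4.5 mm wide; inner diameter 35 mm spread, under 28 mm relaxed, outer 44 mm spread. Its two ears (26 mm out) and the gap lie toward -x, pinned on the two tips for good. Pivot boss, 24 mm long along x, at z = 44 mm.
- grip (a point): Point midway between the two upright black handles, straight above the pliers' origin at z = 98 mm: a good height to grip. One handle stands at +y, one at -y (pliers' axes), z = 58 to 124 mm, 16 mm wide along x. Outer faces here are 47 mm apart relaxed (57 at the top), 26 mm apart and parallel when fully squeezed. Grip across y; they close evenly.
- lever_left (a joint): Squeeze of the pliers in rad (each handle turns by this): 0 = relaxed, 0.2 = fully squeezed at the stop, ring fully spread. Springs back to 0 when let go. The other handle and the ring follow it. The spring pushes back at the grip point with about 3 N per handle at first, 8 N at the stop; a grip of 20 to 30 N holds it there.
- pad: Fixed round black pad the pliers stand on at the start, 76 mm across, its flat top 14 mm above the table, with a centring stud of 18 mm diameter and 8 mm height inside the ring. Origin: centre of its underside.
- axle_empty: Fixed mount of the axle that lacks its ring, 74 mm tall. Origin: centre of the underside; z up along the axle. 100 mm square base plate 10 mm thick, black tyred wheel 80 mm across up to z = 44 mm, grey hub, steel washer 60 mm across with its top at z = 55 mm; above it a groove 26 mm across to z = 61 mm, the axle 31 mm across to 68 mm, and an end tapering to 22 mm at 74 mm.
- groove (a point): On the axis of the axle that lacks its ring, at the top of the washer = lower edge of the groove (55 mm above the table). The underside of the ring must come down to this point.
- axle_fitted: Same mount and wheel, but with a dark snap ring with two ears already in the groove. Origin: centre of its underside. The two mounts may stand either way round, left or right.
- screw_jar: Loose jar of screws, 56 mm across, 58 mm tall, origin under its centre; bystander.
- tape_black: Loose roll of black tape lying flat, 66 mm across, 19 mm tall, origin under its centre; bystander.
- spare_knob: Loose small white knob, 25 mm across, 16 mm tall, origin under its centre; bystander.
Not all that is in view belongs to the job. What is shaped like the circlip_pliers but orange or pink is not meant.

How it is judged:
On the way, in this order (a step that is already met when the one before it is completed fails the run):
1. the pliers are lifted off the pad, gripped and squeezed so that the ring is spread (value of joint lever_left above 0.16 rad and height (world z) of circlip_pliers above 0.04 m and contact force between the fingers and circlip_pliers above 3 N), for 0.1 s.
2. the spread ring is held over the end of the axle that lacks its ring (value of joint lever_left above 0.16 rad and horizontal distance between circlip_pliers and groove below 0.01 m and z of circlip_pliers in the frame of groove between 0.014 and 0.15 m), for 0.1 s.
At the end, for the whole second after the job is handed in: The fingers grip the pliers (more than 3 N) with the squeeze above 0.165 rad, the ring around the axle that lacks its ring, its underside from 2 mm below to 3.5 mm above the top of the washer, its centre within 4.5 mm of the axle's axis, the pliers upright within 0.08 rad and still (value of joint lever_left above 0.165 rad and z of circlip_pliers in the frame of groove between -0.002 and 0.0035 m and horizontal distance between circlip_pliers and groove below 0.0045 m and angle between circlip_pliers's own z axis and vertical below 0.08 rad and contact force between the fingers and circlip_pliers above 3 N and linear speed of circlip_pliers below 0.02 m/s); the arm keeps its last pose, push and grip.
It fails at once if the ring is let close while it is around the axle (value of joint lever_left below 0.12 rad and horizontal distance between circlip_pliers and groove below 0.008 m and z of circlip_pliers in the frame of groove below 0.015 m).
It fails at once if the pliers are pressed hard on an axle mount (over 35 N) (contact force between circlip_pliers and axle_empty above 35 N or contact force between circlip_pliers and axle_fitted above 35 N).
It fails at once if the jar, the tape roll or the knob is moved by more than 20 mm (distance of any of screw_jar, tape_black, spare_knob from where it was at the start of the episode above 0.02 m).
It also fails if it takes over 42 s, if anything falls off the work surface, if the arm or the gripper's body presses on something with over 40 N, if the wrist force passes 120 N, or if a joint passes its speed limit or range.

### The arm

A 7-joint arm with a two-finger parallel gripper is mounted at the origin on a cart in front of the work surface, level with it; the furniture and walls round the work are solid. World frame = base frame: x ahead of the robot, y to its left, z up, the work surface at z = 0. Lengths are in m, angles in rad, forces in N, time in s.
With the tool pointing down it reaches from about 0.425 to 0.925 m from the base axis. Payload 6.8 kg.
Tool frame: the origin (TCP) lies where the fingers leave the gripper's body, on its centre line; the fingertips stand 73 mm ahead of it and the grasp point (between the pads) lies 54 mm ahead of it; z points along the fingers, y is the direction in which the jaws open and shut (so a half turn about z gives the same grasp; the last joint's range is limited). The gripper opens to 85 mm and grips with 20 to 120 N. Pads are 22 mm wide; open, the fingers measure 114 mm over their backs; the gripper's body (76 mm by 85 mm) begins 54 mm behind the grasp point. The pads swing forward as they close: fully open they stand 13 mm farther back than shut.
Start: joints at [-1.36, 0.477, 0.022, 1.555, -0.011, 1.109, -0.083], TCP at [0.212, 0.641, 0.304] pointing down, gripper open.
Joint ranges: [-2.96, 2.96], [-0.34, 2.1], [-1.41, 1.46], [0.24, 2.44], [-1.37, 4.51], [0.17, 1.92], [-2.96, 2.96]. Speed limits (rad/s): [2.39, 2.39, 3.14, 3.14, 3.14, 3.14, 3.14].

### API

Orientations are given as a rotation vector (axis times angle).
In Python, from bench import r gives the robot as it stands.
- The arm moves only by the shell command python3 -m handwheel 'ROWS' [FORCE]. ROWS is JSON, a list that holds one entry, the list of rows, each a list of 7 numbers: the shift along the world's x, y, z in m, then the turn, a rotation vector about the world's x, y, z in rad, then the finger opening in m, from 0 to 0.0854. A call has 1 to 10 rows; each row shifts and turns the commanded pose from where the row before left it; what a row does not reach is not made up. A row lasts 1/12 s, in which the tool goes at most 41.7 mm and 7.16 degrees, less where a joint would pass 70% of its speed; a pose out of reach is approached as far as the arm can. A call is refused whole if a number of a shift passes 0.0417 or a number of a turn 0.125, either way. A call with a gripper value outside its range is refused whole. The fingers move at their own pace and stop on an object; FORCE is the grip in N (left out, the last holds). Time passes only in rows, so rows that do not move let the fingers close. It gives the time, the measured TCP pose, the force and the opening at its end, in the units of the state.
- r.get_obs(): the state, without advancing time (a new reading comes with each control period).
- r.grab_frame(name): name is "scene" or "top" or "wrist"; returns (picture, depth): 480x640x3 uint8, red, green, blue; 480x640 float32, m along the optical axis (not along the pixel's ray), 0 where there is no reading.
- r.get_calibration(name): a dict with "vertical_fov" (degrees; the focal length in pixels is half the picture's height over the tangent of half this angle, whatever the lens; pixels are square), "cx", "cy" (the principal point, pixels), "k1" (the pictures are not rectified: a ray, as slopes to the right and down, at radius r is drawn at 1 + k1 r^2 times it, then the intrinsics apply), "R" (3x3) and "t" (3): a world point X has camera coordinates R X + t; the wrist camera has in their place "T_tool_cam" (4x4, takes a point from camera to tool coordinates, whose origin is the TCP and whose axes are the flange's). Camera axes: x right, y down, z forward; pixel columns grow to the right and rows downward; lengths in m; the calibration is good to about 2 mm. A picture is of the moment at which its call begins: read the wrist's pose just before it. get_calibration takes no time and is no camera call.
- r.hand_in(): hands the job in, once; it reports no verdict.
Trained networks look in the newest picture that a camera, given by its name, has taken for a name from the list of things; names that differ only in an ending like _2 or _b are one class to them, and where a whole thing is asked for, a point or a joint stands for the part that bears it (a point fixed in the world has none). Each returns a list of dicts, best first, with "p" (0 to 1); they miss things now and then, are a little off and sometimes report something else, mostly with a low value. They report only what shows in the picture. A call takes as long as a camera call. They do not tell look-alikes from the thing itself.
- r.masks_of(label, camera): "pixels" (480x640 bool, what is visible of it) and "at" ([column, row] in pixels, amid what is visible of it).
The state is a dict: "clock": time; "joints": joint angles; "qvel": joint speeds; "tau": joint torques, N m; "tcp_pos": TCP position; "orientation": TCP orientation; "contact_force": force on the tool from outside, world axes, zero at the start; "moment": the same for the moment, N m; "grip_width": finger opening in m.
Only numpy, scipy, OpenCV 4.12 (cv2) and the standard library are available. Lean on these libraries where they do the work, as an engineer would, in place of code of your own. Each camera call takes 0.05 s, during which the arm holds its last target.

## Working session

There is one attempt and no reset: what is moved stays moved. The work goes in short steps, Python scripts to look and compute and a shell command to move; the robot and the scene stay as the last step left them, time stands still between calls to the robot, and variables do not carry over. Pictures are saved under pics/ and viewed, and the job is handed in when it is done.

```bash
ls; mkdir -p pics; cat > h.py <<'E'
import numpy as np,cv2
from bench import r
def save(n,im): cv2.imwrite('pics/'+n,cv2.cvtColor(im,cv2.COLOR_RGB2BGR))
E
python3 - <<'E'
from h import *
o=r.get_obs();print(o)
for c in('scene','top','wrist'):
    im,d=r.grab_frame(c);save(c+'0.png',im);np.save(c+'d.npy',d);np.save(c+'i.npy',im)
    k=r.get_calibration(c);print(c,{a:np.round(np.array(b),4).tolist() for a,b in k.items()})
    if c!='wrist':
      for l in('circlip_pliers','axle_empty','axle_fitted','pad','screw_jar','tape_black','spare_knob'):
        for m in r.masks_of(l,c)[:4]: print(l,round(m['p'],2),m['at'],m['pixels'].sum())
E
```

```text
pics
{'clock': 0.0, 'joints': array([-1.36008009,  0.47781666,  0.02231102,  1.55643482, -0.01150978,
        1.10930239, -0.08311863]), 'qvel': array([-4.47855717e-04,  7.85629978e-04, -7.09603823e-04,  4.90153960e-04,
       -8.16072052e-04, -8.58199204e-05, -4.11009131e-03]), 'tau': array([ 4.26642337e-04, -5.96437204e+01,  1.60788216e+00, -2.81207532e+01,
        1.22758158e-02,  9.04880231e-03,  9.07703651e-06]), 'tcp_pos': array([0.21141751, 0.64055833, 0.30292096]), 'orientation': array([-4.98611133e-01, -3.10159170e+00,  2.86671505e-03]), 'contact_force': array([-0.3924693 ,  0.17132106,  0.12652287]), 'moment': array([-0.03207171, -0.02866893,  0.01219659]), 'grip_width': 0.08537358306126368}
scene {'vertical_fov': 49.1561, 'cx': 318.3857, 'cy': 245.5804, 'k1': -0.0448, 'R': [[0.6701, -0.7423, -0.001], [-0.5698, -0.5135, -0.6416], [0.4757, 0.4305, -0.767]], 't': [-0.3111, 0.3721, 0.8983]}
circlip_pliers 0.84 [315.2, 305.5] 720
circlip_pliers 0.74 [333.7, 258.3] 485
circlip_pliers 0.7 [245.7, 244.6] 87
circlip_pliers 0.57 [275.3, 259.2] 544
axle_empty 0.68 [292.5, 213.5] 1396
[... 278 characters left out ...]
, 'R': [[-0.023, -0.9997, -0.0107], [-0.9885, 0.0243, -0.1492], [0.1494, 0.0072, -0.9887]], 't': [0.0507, 0.557, 1.3349]}
circlip_pliers 0.74 [306.0, 279.3] 190
circlip_pliers 0.72 [352.7, 285.7] 283
circlip_pliers 0.52 [335.5, 242.0] 250
axle_empty 0.68 [257.0, 220.4] 1360
axle_fitted 0.65 [401.5, 208.4] 1430
axle_fitted 0.29 [446.1, 231.7] 234
pad 0.87 [312.2, 287.9] 428
screw_jar 0.6 [202.5, 234.7] 434
tape_black 0.76 [447.8, 230.4] 276
spare_knob 0.35 [259.4, 221.3] 1398
wrist {'vertical_fov': 69.2921, 'cx': 324.6369, 'cy': 239.0708, 'k1': 0.0037, 'T_tool_cam': [[0.0009, -0.9566, -0.2914, 0.0732], [1.0, 0.0011, -0.0004, -0.0005], [0.0007, -0.2914, 0.9566, -0.0699], [0.0, 0.0, 0.0, 1.0]]}
```

View pics/scene0.png

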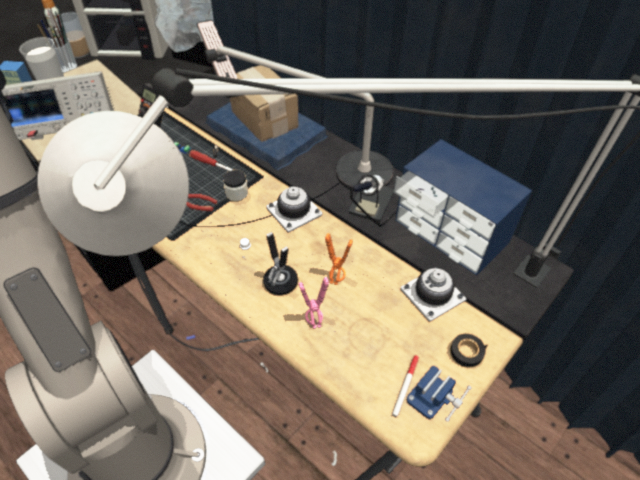

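View pics/top0.png

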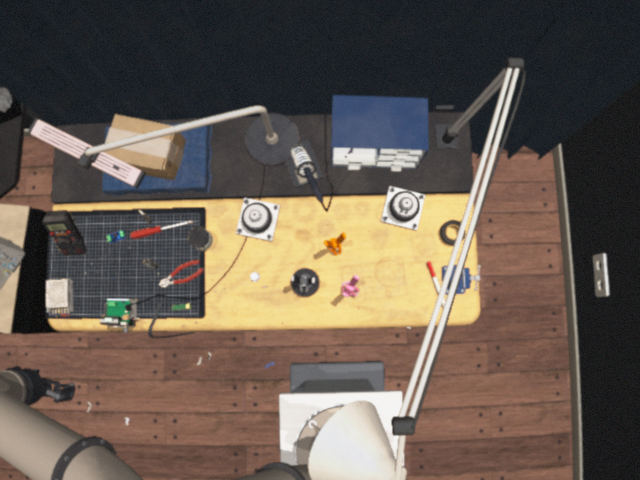

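```bash
python3 - <<'E'
from h import *
a=np.load('scenei.npy')[150:350,200:500];b=np.load('topi.npy')[160:310,190:490]
save('c1.png',cv2.resize(a,None,fx=2.6,fy=2.6,interpolation=cv2.INTER_CUBIC));save('c2.png',cv2.resize(b,None,fx=2.6,fy=2.6,interpolation=cv2.INTER_CUBIC))
E
```

```text
(no output)
```

View pics/c1.png

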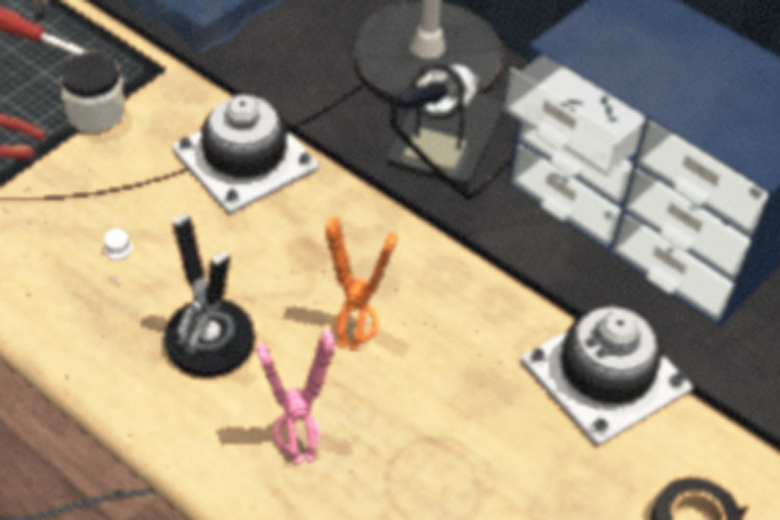

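View pics/c2.png

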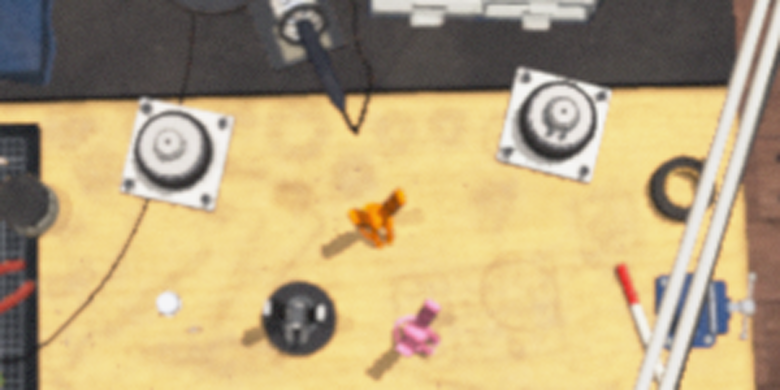

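The meant pliers are the steel and black ones on the black pad, at scene (275,259) and top (306,283). The orange ones at scene (337,260) and the pink ones at (315,305) are decoys. The right axle, top (402,206), shows dark ears. The left one, top (257,217), looks bare. Both choices are confirmed in the crop, and I'll check again from the wrist camera. Now I'll measure positions.

```bash
cat >> h.py <<'E'
def cal(c,obs=None):
    k=r.get_calibration(c);f=240/np.tan(np.radians(k['vertical_fov'])/2)
    if c=='wrist':
        T=np.array(k['T_tool_cam']);Rt=cv2.Rodrigues(np.array(obs['orientation']))[0]
        Rw=Rt@T[:3,:3];pw=Rt@T[:3,3]+obs['tcp_pos']
    else:
        R=np.array(k['R']);Rw=R.T;pw=-R.T@np.array(k['t'])
    return f,k['cx'],k['cy'],k['k1'],Rw,pw
def slopes(C,u,v):
    f,cx,cy,k1,_,_=C
    x=(np.asarray(u,float)-cx)/f;y=(np.asarray(v,float)-cy)/f;a,b=x,y
    for _ in range(20):
        s=1+k1*(a*a+b*b);a,b=x/s,y/s
    return a,b
def plane(C,u,v,z):
    a,b=slopes(C,u,v);d=C[4]@np.array([a,b,1.]);return C[5]+d*(z-C[5][2])/d[2]
def proj(C,X):
    f,cx,cy,k1,Rw,pw=C;p=Rw.T@(np.asarray(X)-pw);a,b=p[0]/p[2],p[1]/p[2];s=1+k1*(a*a+b*b)
    return np.array([cx+f*a*s,cy+f*b*s])
def cloud(C,d):
    v,u=np.mgrid[:480,:640];a,b=slopes(C,u,v)
    P=np.stack([a*d,b*d,d],-1)@C[4].T+C[5];P[d<=0]=np.nan;return P
E
python3 - <<'E'
from h import *
Ct=cal('top');Cs=cal('scene')
P=cloud(Ct,np.load('topd.npy'));S=cloud(Cs,np.load('scened.npy'))
print('table',np.nanmedian(P[250:270,270:280,2]),np.nanmedian(S[300:310,350:360,2]))
np.save('P.npy',P);np.save('S.npy',S)
for n,(u,v) in dict(emp=(256,215),fit=(404,205),jar=(200,238),tape=(451,232),knob=(254,277),pad=(305,283),orange=(335,243),pink=(350,287)).items():
    print(n,P[v,u].round(3), plane(Ct,u,v,0.).round(3))
for n,(u,v) in dict(emp=(293,188),fit=(437,274),padl=(270,237),padr=(284,250)).items(): print(n,S[v,u].round(3))
# high stuff over workspace
for x0 in np.arange(.3,1.0,.1):
  row=[]
  for y0 in np.arange(-.5,.55,.1):
    A=np.vstack([Q.reshape(-1,3) for Q in(P,S)])
    m=(abs(A[:,0]-x0)<.05)&(abs(A[:,1]-y0)<.05)
    row.append('%.2f'%np.nanpercentile(A[m,2],99.5) if m.sum()>5 else '--')
  print(round(x0,1),row)
E
```

```text
table 0.000944879092357187 0.00019388270404763208
emp [0.606 0.203 0.081] [0.621 0.214 0.   ]
fit [ 0.623 -0.173  0.077] [ 0.639 -0.185  0.   ]
jar [0.553 0.351 0.061] [0.562 0.366 0.   ]
tape [ 0.562 -0.309 -0.001] [ 0.562 -0.309  0.   ]
knob [0.453 0.218 0.015] [0.455 0.22  0.   ]
pad [0.432 0.083 0.066] [0.436 0.085 0.   ]
orange [0.533 0.005 0.052] [0.54  0.004 0.   ]
pink [ 0.42  -0.03   0.053] [ 0.422 -0.033  0.   ]
emp [0.611 0.212 0.077]
fit [ 0.628 -0.177  0.073]
padl [0.437 0.105 0.135]
padr [0.431 0.06  0.136]
0.3 ['-0.72', '0.00', '0.01', '0.62', '0.67', '0.01', '0.01', '0.01', '0.01', '0.01', '0.09']
0.4 ['--', '0.06', '0.07', '0.63', '0.63', '0.12', '0.14', '0.01', '0.01', '0.02', '0.11']
0.5 ['--', '0.07', '0.07', '0.60', '0.01', '0.12', '0.02', '0.02', '0.06', '0.06', '0.04']
0.6 ['--', '0.00', '0.56', '0.57', '0.05', '0.20', '0.17', '0.08', '0.06', '0.07', '0.03']
0.7 ['-0.73', '0.01', '0.55', '0.17', '0.17', '0.17', '0.16', '0.02', '0.03', '0.15', '0.24']
0.8 ['-0.73', '0.48', '0.52', '0.18', '0.18', '0.18', '0.09', '0.25', '0.25', '0.25', '0.25']
0.9 ['-0.73', '0.00', '0.02', '0.18', '0.18', '0.18', '0.02', '0.03', '0.03', '0.03', '0.15']
```

```bash
python3 - <<'E'
from h import *
P=np.load('P.npy');S=np.load('S.npy')
for n,Q in(('top',P),('scene',S)):
    A=Q.reshape(-1,3);m=(abs(A[:,0]-.433)<.05)&(abs(A[:,1]-.083)<.05)&(A[:,2]>.085)&(A[:,2]<.16);A=A[m]
    for s in(1,-1):
        B=A[(A[:,1]-.083)*s>0];B2=B[B[:,2]>.125];print(n,s,len(B),B.mean(0).round(4),len(B2),B2.mean(0).round(4),B.min(0).round(3),B.max(0).round(3))
    for nm,c in(('emp',(.608,.207)),('fit',(.626,-.175))):
        A=Q.reshape(-1,3);m=(np.hypot(A[:,0]-c[0],A[:,1]-c[1])<.03)&(A[:,2]>.066);B=A[m];print(n,nm,len(B),B.mean(0).round(4),B.min(0).round(3),B.max(0).round(3))
    A=Q.reshape(-1,3);m=(np.hypot(A[:,0]-.433,A[:,1]-.083)<.05)&(A[:,2]>.008)&(A[:,2]<.018);B=A[m];print('pad',B.min(0),B.max(0))
# lamp shade position
A=P.reshape(-1,3);m=(A[:,2]>.3)&(A[:,2]<1.2);B=A[m]
for y0 in np.arange(-.6,.9,.15):
    m=(abs(B[:,1]-y0)<.075)
    if m.any(): print(round(y0,2),B[m].min(0).round(2),B[m].max(0).round(2))
E
```

```text
top 1 57 [0.4395 0.1031 0.1199] 29 [0.4405 0.1069 0.1338] [0.432 0.094 0.086] [0.448 0.111 0.144]
top -1 40 [0.4338 0.0661 0.1198] 22 [0.4345 0.0627 0.1348] [0.426 0.058 0.085] [0.442 0.075 0.142]
top emp 112 [0.608  0.2074 0.0735] [0.594 0.194 0.067] [0.624 0.223 0.081]
top fit 111 [ 0.629  -0.1789  0.0736] [ 0.614 -0.193  0.067] [ 0.643 -0.164  0.081]
pad [0.38815953 0.05070076 0.00824574] [0.47697151 0.12192929 0.01796014]
scene 1 174 [0.4384 0.1037 0.1138] 54 [0.4394 0.108  0.1328] [0.431 0.095 0.086] [0.449 0.113 0.139]
scene -1 123 [0.4319 0.064  0.1155] 45 [0.4321 0.0608 0.1334] [0.425 0.058 0.085] [0.441 0.074 0.142]
scene emp 109 [0.6051 0.2066 0.0728] [0.593 0.194 0.066] [0.622 0.222 0.08 ]
scene fit 150 [ 0.6265 -0.1806  0.0725] [ 0.614 -0.195  0.066] [ 0.641 -0.165  0.079]
pad [0.39847365 0.04792945 0.0080097 ] [0.47484088 0.12483362 0.01799308]
-0.6 [ 0.99 -0.67  0.3 ] [ 1.05 -0.53  0.44]
-0.45 [ 0.98 -0.52  0.3 ] [ 1.04 -0.38  0.44]
-0.3 [ 0.51 -0.37  0.3 ] [ 1.04 -0.23  0.58]
-0.15 [ 0.11 -0.22  0.3 ] [ 1.03 -0.08  0.69]
0.0 [ 0.08 -0.07  0.3 ] [1.04 0.07 0.69]
0.15 [0.08 0.08 0.3 ] [1.04 0.22 0.62]
0.3 [0.14 0.23 0.3 ] [1.04 0.37 0.76]
0.45 [0.13 0.38 0.3 ] [1.04 0.52 0.75]
0.6 [0.18 0.53 0.3 ] [1.03 0.67 0.64]
0.75 [0.24 0.68 0.3 ] [1.04 0.81 0.48]
```

```bash
python3 - <<'E'
from h import *
P=np.load('P.npy');S=np.load('S.npy')
for u,v in((355,420),(320,450),(390,440),(355,470),(400,425),(280,474),(40,420),(110,450)): print('t',u,v,P[v,u].round(3))
for u,v in((115,140),(60,180),(180,180),(115,240),(100,188),(175,88),(30,150),(70,340),(20,250)): print('s',u,v,S[v,u].round(3))
E
```

```text
t 355 420 [ 0.194 -0.009  0.593]
t 320 450 [0.154 0.044 0.607]
t 390 440 [ 0.024 -0.125 -0.001]
t 355 470 [ 0.126 -0.007  0.616]
t 400 425 [ 0.203 -0.065  0.683]
t 280 474 [0.105 0.108 0.554]
t 40 420 [0.206 0.439 0.67 ]
t 110 450 [0.171 0.329 0.682]
s 115 140 [ 0.156 -0.018  0.612]
s 60 180 [ 0.097 -0.007  0.595]
s 180 180 [ 0.198 -0.043  0.547]
s 115 240 [ 0.109 -0.045  0.528]
s 100 188 [ 0.116 -0.046  0.596]
s 175 88 [ 0.194 -0.084  0.679]
s 30 150 [ 0.311  1.015 -0.066]
s 70 340 [ 0.023 -0.015  0.402]
s 20 250 [0.039 0.045 0.502]
```

View pics/wrist0.png

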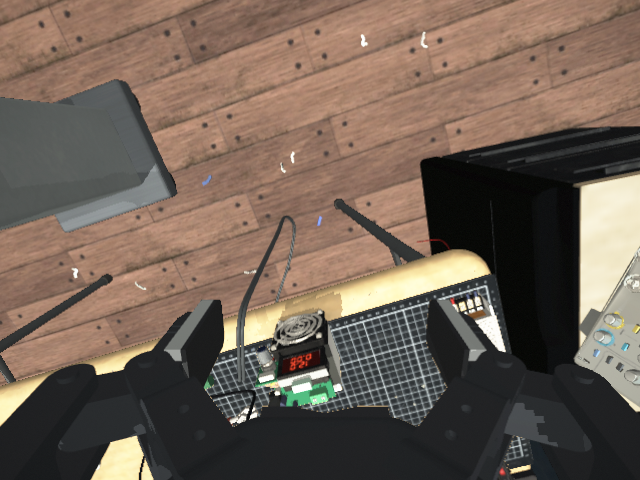

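```bash
python3 - <<'E'
from h import *
a=np.load('scenei.npy')[60:480,0:280];b=np.load('topi.npy')[340:480,0:450]
save('c3.png',cv2.resize(a,None,fx=1.4,fy=1.4));save('c4.png',cv2.resize(b,None,fx=1.7,fy=1.7))
P=np.load('P.npy');S=np.load('S.npy');i=np.load('topi.npy')
print(cal('scene')[5],cal('top')[5])
# points in box of shade
for n,Q in(('t',P),('s',S)):
    A=Q.reshape(-1,3);m=(np.hypot(A[:,0]-.14,A[:,1]+.02)<.11)&(A[:,2]>.5)&(A[:,1]<.075)
    print(n,m.sum(),A[m].min(0),A[m].max(0))
    az=np.array([.195+.0,.0]) 
    th=-1.36+2.609; e=np.array([np.cos(th),np.sin(th)]);rr=A[:,:2]@e;tt=A[:,:2]@[-e[1],e[0]]
    for r0 in np.arange(0,.75,.05):
        m=(abs(rr-r0)<.025)&(abs(tt)<.12)&(A[:,2]>.1)
        if m.sum()>5: print(n,round(r0,2),m.sum(),'z',A[m,2].min().round(3),A[m,2].max().round(3),'t',tt[m].min().round(3),tt[m].max().round(3))
E
```

```text
[-0.0068676  -0.42660369  0.92746643] [0.35233005 0.02750959 1.4035805 ]
t 6446 [ 0.0819896  -0.09121582  0.50062977] [0.23540685 0.07450088 0.69438966]
t 0.0 67 z 0.612 0.623 t -0.12 -0.11
t 0.05 469 z 0.584 0.618 t -0.12 -0.086
t 0.1 671 z 0.402 0.606 t -0.12 -0.051
t 0.15 527 z 0.502 0.608 t -0.076 -0.04
t 0.2 62 z 0.504 0.618 t -0.061 -0.038
t 0.3 166 z 0.704 0.748 t -0.056 -0.047
t 0.35 1286 z 0.668 0.763 t -0.073 -0.035
t 0.4 1612 z 0.673 0.757 t -0.076 -0.006
t 0.45 1671 z 0.644 0.734 t -0.064 0.02
t 0.5 1491 z 0.62 0.709 t -0.06 0.025
t 0.55 611 z 0.604 0.683 t -0.056 0.025
t 0.6 432 z 0.253 0.628 t -0.051 0.015
t 0.65 1331 z 0.248 0.556 t -0.047 0.029
t 0.7 98 z 0.246 0.477 t -0.039 -0.001
s 19691 [ 0.05107213 -0.09352002  0.50003628] [0.23386348 0.07468866 0.69304482]
s 0.0 11365 z 0.101 0.632 t -0.12 0.066
s 0.05 7653 z 0.271 0.616 t -0.12 0.067
s 0.1 3113 z 0.444 0.605 t -0.12 -0.02
s 0.15 560 z 0.518 0.607 t -0.066 -0.051
s 0.65 226 z 0.254 0.391 t -0.036 -0.006
s 0.7 59 z 0.248 0.38 t -0.035 0.001
```

View pics/c3.png

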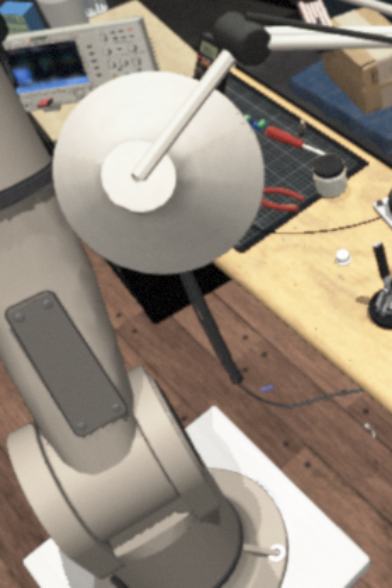

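View pics/c4.png

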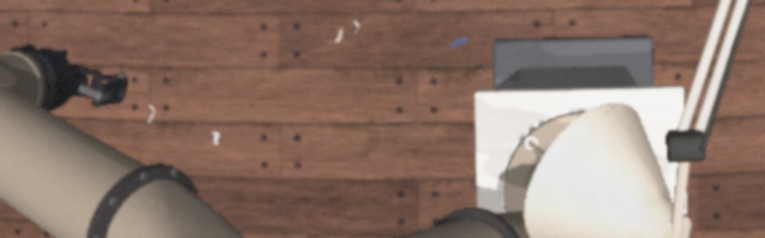

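```bash
python3 -m handwheel '[[[0.02,-0.01,0,0,0,0,0.085],[0.02,-0.01,0,0,0,0,0.085]]]'; python3 -c "
from h import *
o=r.get_obs();print(o['joints'].round(4),o['tau'].round(2),o['contact_force'].round(2))"
```

```text
clock: 1.02
tcp_pos: [0.25, 0.6216, 0.3038]
orientation: [-0.493, -3.102, -0.0]
contact_force: [0.1, 0.4, -0.3]
grip_width: 0.0848
[-1.3023  0.4688  0.03    1.569  -0.0164  1.1039 -0.0124] [-4.610e+00 -5.886e+01 -5.000e-02 -2.818e+01 -2.000e-01  6.000e-02
 -6.300e-01] [ 0.05  0.38 -0.31]
```

```bash
cat > gap.py <<'E'
from h import *
import sys
from scipy.spatial import cKDTree
Si=np.load('scenei.npy');S0=np.load('S.npy');P0=np.load('P.npy');Ti=np.load('topi.npy')
v,u=np.mgrid[:480,:640]
m=(np.hypot(u-115,v-180)<74)
A=S0[m];A=A[np.isfinite(A).all(1)];c=np.median(A,0);A=A[(np.linalg.norm(A-c,axis=1)<.16)&(A[:,2]>.45)]
mt=(np.hypot(u-358,v-440)<55);B=P0[mt];B=B[np.isfinite(B).all(1)&(B[:,2]>.45)];B=B[np.linalg.norm(B-c,axis=1)<.15]
L=np.vstack([A,B])
print('shade',np.percentile(A,[1,50,99],axis=0).round(3).tolist(),np.percentile(B,[1,50,99],axis=0).round(3).tolist())
im,d=r.grab_frame('scene');P=cloud(cal('scene'),d);im2,d2=r.grab_frame('top');P2=cloud(cal('top'),d2)
save('s_%s.png'%sys.argv[1],im);save('t_%s.png'%sys.argv[1],im2)
np.save('Ps.npy',P);np.save('Pt.npy',P2)
q=np.vstack([P[~m|(v>256)].reshape(-1,3),P2[~mt].reshape(-1,3)]);q=q[np.isfinite(q).all(1)]
q=q[(q[:,2]>.25)&(q[:,0]<.45)&(q[:,1]<.5)]
# remove lamp rods: the rods have y<-.05 & z>.55, or close neighbours of shade
t=cKDTree(L);dd,_=t.query(q)
k=(dd>.004)&(q[:,1]>-.3)
k&=~((q[:,2]>.57)&(q[:,1]<.0))
o=np.argsort(dd[k])[:8];print(np.c_[q[k][o],dd[k][o]].round(3))
E
python3 gap.py a
```

```text
shade [[0.082, -0.078, 0.5], [0.131, -0.044, 0.589], [0.212, 0.05, 0.651]] [[0.11, -0.076, 0.551], [0.16, -0.013, 0.607], [0.217, 0.055, 0.684]]
[[ 0.101  0.052  0.575  0.004]
 [ 0.152 -0.05   0.493  0.004]
 [ 0.104  0.054  0.579  0.004]
 [ 0.079  0.026  0.534  0.004]
 [ 0.085  0.038  0.554  0.004]
 [ 0.079  0.023  0.533  0.004]
 [ 0.079  0.017  0.523  0.004]
 [ 0.107  0.055  0.58   0.004]]
```

View pics/s_a.png

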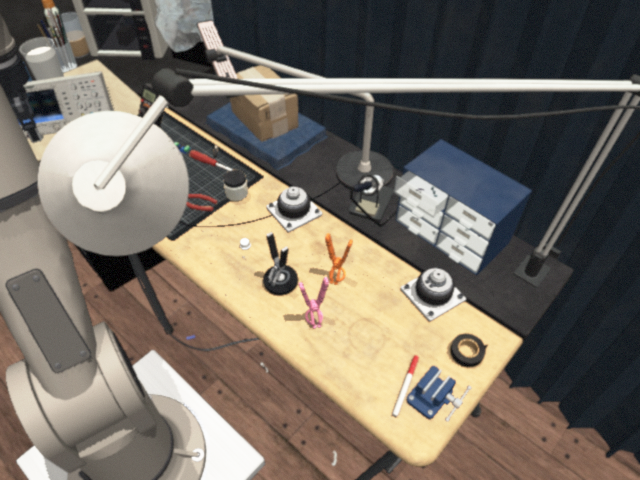

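View pics/t_a.png

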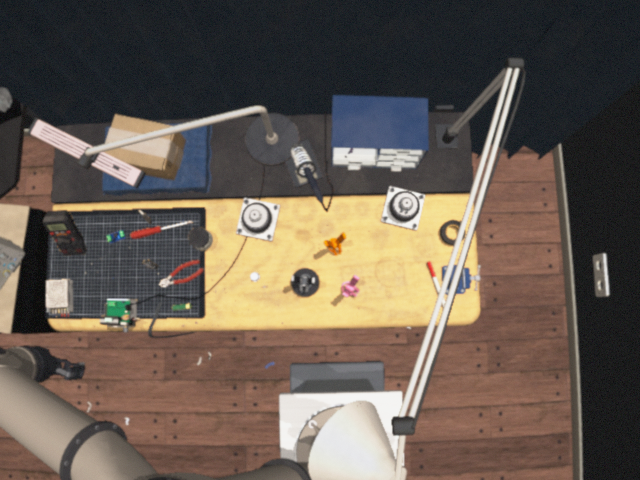

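```bash
python3 - <<'E'
from h import *
S=np.load('Ps.npy');P=np.load('Pt.npy')
for v in (120,150,200,250,300,350,400,440):
    print('s',v,[(u,*S[v,u].round(3)) for u in (2,20,40,70,100,130,160)])
for u,v in((280,474),(250,472),(220,474),(165,470),(130,465),(90,430),(90,455),(40,410),(40,440),(10,380),(20,365),(65,370)): print('t',u,v,P[v,u].round(3))
print(proj(cal('top'),[0,0,.3]),proj(cal('scene'),[0,0,0]),proj(cal('scene'),[0,0,.36]))
E
```

```text
s 120 [(2, np.float64(0.099), np.float64(0.104), np.float64(0.608)), (20, np.float64(0.219), np.float64(0.556), np.float64(0.319)), (40, np.float64(0.381), np.float64(1.036), np.float64(-0.007)), (70, np.float64(0.444), np.float64(0.977), np.float64(-0.014)), (100, np.float64(0.167), np.float64(0.027), np.float64(0.607)), (130, np.float64(0.192), np.float64(0.015), np.float64(0.599)), (160, np.float64(0.576), np.float64(0.684), np.float64(0.056))]
s 150 [(2, np.float64(0.082), np.float64(0.085), np.float64(0.59)), (20, np.float64(0.098), np.float64(0.091), np.float64(0.577)), (40, np.float64(0.331), np.float64(0.992), np.float64(-0.066)), (70, np.float64(0.12), np.float64(0.005), np.float64(0.61)), (100, np.float64(0.135), np.float64(-0.029), np.float64(0.62)), (130, np.float64(0.144), np.float64(-0.072), np.float64(0.638)), (160, np.float64(0.194), np.float64(-0.027), np.float64(0.581))]
s 200 [(2, np.float64(0.054), np.float64(0.065), np.float64(0.553)), (20, np.float64(0.067), np.float64(0.056), np.float64(0.549)), (40, np.float64(0.086), np.float64(0.065), np.float64(0.529)), (70
[... 2284 characters left out ...]
0, np.float64(-0.046), np.float64(-0.05), np.float64(0.289)), (100, np.float64(-0.022), np.float64(-0.046), np.float64(0.231)), (130, np.float64(0.006), np.float64(-0.068), np.float64(0.217)), (160, np.float64(0.039), np.float64(-0.056), np.float64(0.124))]
t 280 474 [0.111 0.106 0.576]
t 250 472 [0.123 0.147 0.606]
t 220 474 [-0.273  0.469 -0.74 ]
t 165 470 [-0.261  0.693 -0.743]
t 130 465 [0.169 0.276 0.746]
t 90 430 [0.208 0.334 0.732]
t 90 455 [0.182 0.325 0.753]
t 40 410 [0.225 0.427 0.692]
t 40 440 [0.189 0.413 0.717]
t 10 380 [0.258 0.507 0.639]
t 20 365 [0.274 0.532 0.569]
t 65 370 [0.246 0.564 0.348]
[345.45913334 487.75180393] [139.03225286 460.10980557] [ 59.25203619 363.0001713 ]
```

```bash
python3 -m handwheel '[[[0.035,-0.018,0,0,0,0,0.085],[0.035,-0.018,0,0,0,0,0.085],[0.035,-0.02,0,0,0,0,0.085],[0.035,-0.02,0,0,0,0,0.085],[0,0,0,0,0,0,0.085],[0,0,0,0,0,0,0.085],[0,0,0,0,0,0,0.085]]]'; python3 -c "
from h import *
o=r.get_obs();print(o['joints'].round(4),o['tau'].round(2),o['contact_force'].round(2))"; python3 gap.py b
```

```text
clock: 1.7
tcp_pos: [0.3908, 0.5455, 0.3039]
orientation: [-0.498, -3.101, -0.001]
contact_force: [-0.1, 0.2, 0.3]
grip_width: 0.0849
[-1.0892  0.4706  0.0673  1.5682 -0.0354  1.1039  0.2388] [ 2.650e+00 -5.920e+01  3.960e+00 -2.802e+01  2.200e-01  1.000e-02
  1.000e-02] [-0.09  0.21  0.3 ]
shade [[0.082, -0.078, 0.5], [0.131, -0.044, 0.589], [0.212, 0.05, 0.651]] [[0.11, -0.076, 0.551], [0.16, -0.013, 0.607], [0.217, 0.055, 0.684]]
[[ 0.081  0.008  0.514  0.004]
 [ 0.086  0.039  0.555  0.004]
 [ 0.078  0.016  0.522  0.004]
 [ 0.113  0.057  0.584  0.004]
 [ 0.148 -0.049  0.492  0.004]
 [ 0.118  0.059  0.587  0.004]
 [ 0.083  0.001  0.508  0.004]
 [ 0.109  0.055  0.582  0.004]]
```

View pics/s_b.png

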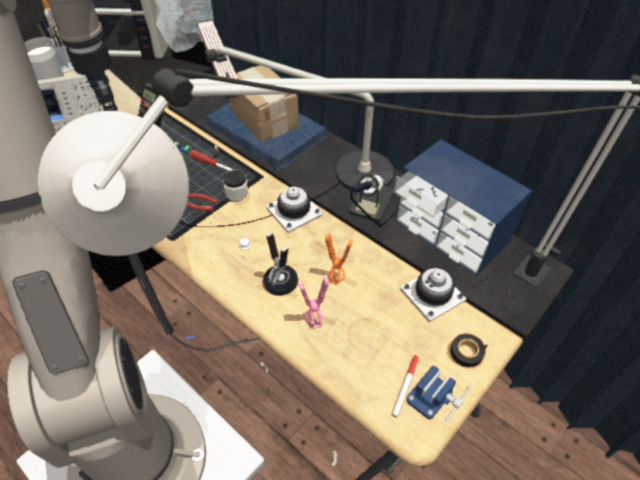

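View pics/t_b.png

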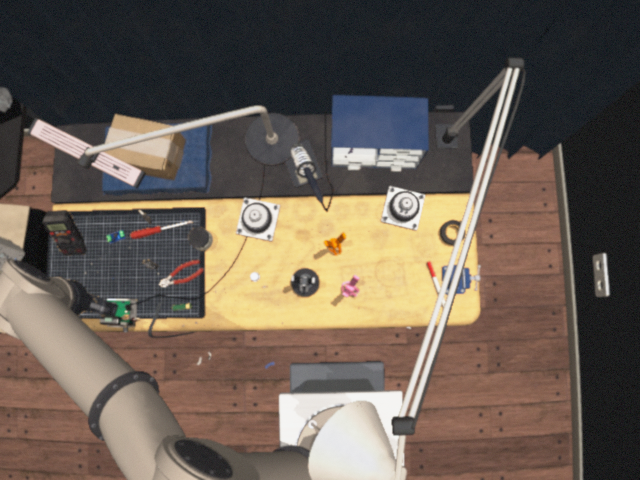

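```bash
cat > gap2.py <<'E'
from h import *
from scipy.spatial import cKDTree
import sys
# shade modelled from saved first frame; robot points = scene/top pixels whose depth changed vs first frame or known arm colour
S0=np.load('S.npy');P0=np.load('P.npy');v,u=np.mgrid[:480,:640]
L=[]
m=(np.hypot(u-115,v-180)<76);A=S0[m];A=A[np.isfinite(A).all(1)];L.append(A[(A[:,2]>.45)&(np.hypot(A[:,0]-.15,A[:,1]+.02)<.12)&(A[:,1]<.07)])
m=(np.hypot(u-358,v-440)<60)&(u>305);A=P0[m];A=A[np.isfinite(A).all(1)];L.append(A[(A[:,2]>.45)&(np.hypot(A[:,0]-.15,A[:,1]+.02)<.12)])
L=np.vstack(L);t=cKDTree(L)
S=np.load('Ps.npy');P=np.load('Pt.npy')
ms=(np.hypot(u-115,v-180)>79)&(u<150)&(v<400)
mt=(u<300)
q=np.vstack([S[ms],P[mt]]);q=q[np.isfinite(q).all(1)];q=q[(q[:,2]>.35)]
dd,_=t.query(q);o=np.argsort(dd)[:400:40];print(np.c_[q[o],dd[o]].round(3))
E
python3 gap2.py
```

```text
[[ 0.176 -0.065  0.66   0.   ]
 [ 0.109  0.066  0.581  0.006]
 [ 0.094  0.058  0.569  0.007]
 [ 0.108  0.067  0.583  0.007]
 [ 0.087  0.053  0.562  0.008]
 [ 0.075  0.042  0.551  0.008]
 [ 0.093  0.059  0.569  0.009]
 [ 0.075  0.042  0.552  0.009]
 [ 0.105  0.067  0.584  0.009]
 [ 0.087  0.054  0.559  0.01 ]]
```

```bash
python3 -m handwheel '[[[-0.035,0.018,0,0,0,0,0.085],[-0.035,0.018,0,0,0,0,0.085],[-0.035,0.02,0,0,0,0,0.085],[0,0,0,0,0,0.12,0.085],[0,0,0,0,0,0.12,0.085],[0,0,0,0,0,0.12,0.085],[0,0,0,0,0,0.12,0.085],[0,0,0,0,0,0,0.085],[0,0,0,0,0,0,0.085]]]'; python3 -c "
from h import *
o=r.get_obs();print(o['joints'].round(4),o['tau'].round(2))"
```

```text
clock: 2.55
tcp_pos: [0.2851, 0.6017, 0.3039]
orientation: [0.251, -3.131, -0.001]
contact_force: [0.6, 0.4, 0.1]
grip_width: 0.0844
[-1.1774  0.4635 -0.0622  1.5748  0.0302  1.1042  0.4841] [ 1.100e-01 -5.888e+01  1.800e-01 -2.809e+01  5.000e-02  1.000e-02
  3.800e-01]
```

```bash
python3 -m handwheel '[[[0,0,0,0,0,-0.12,0.085],[0,0,0,0,0,-0.12,0.085],[0,0,0,0,0,-0.12,0.085],[0,0,0,0,0,-0.12,0.085],[0,0,0,0,0,-0.12,0.085],[0,0,0,0,0,-0.12,0.085],[0,0,0,0,0,-0.12,0.085],[0,0,0,0,0,-0.12,0.085],[0,0,0,0,0,-0.12,0.085],[0,0,0,0,0,-0.12,0.085]]]'; python3 -c "
from h import *
o=r.get_obs();print(o['joints'].round(4),o['tau'].round(2))"
```

```text
clock: 3.38
tcp_pos: [0.2856, 0.6014, 0.304]
orientation: [-1.571, -2.72, -0.0]
contact_force: [-1.3, 0.5, 0.2]
grip_width: 0.0851
[-1.3605  0.4653  0.1964  1.5891 -0.099   1.0967 -0.6158] [  1.41 -57.87   3.15 -27.93   0.22   0.     1.73]
```

```bash
python3 -m handwheel '[[[0,0,0,0,0,-0.12,0.085],[0,0,0,0,0,-0.12,0.085],[0,0,0,0,0,-0.12,0.085],[0,0,0,0,0,-0.12,0.085],[0,0,0,0,0,-0.12,0.085],[0,0,0,0,0,-0.12,0.085],[0,0,0,0,0,-0.12,0.085],[0,0,0,0,0,-0.12,0.085],[0,0,0,0,0,-0.12,0.085],[0,0,0,0,0,-0.12,0.085]]]'; python3 -c "
from h import *
o=r.get_obs();print(o['joints'].round(4),o['tau'].round(2))"
```

```text
clock: 4.22
tcp_pos: [0.2856, 0.6015, 0.304]
orientation: [-2.832, -1.358, 0.0]
contact_force: [0.4, 0.3, -0.4]
grip_width: 0.0849
[-1.5469  0.4923  0.4664  1.603  -0.2409  1.1035 -1.6958] [ 1.400e+00 -5.612e+01  6.970e+00 -2.737e+01  2.500e-01 -2.000e-02
  1.700e+00]
```

```bash
python3 -m handwheel '[[[0.02,-0.01,0,0,0,-0.12,0.085],[0.02,-0.01,0,0,0,-0.12,0.085],[0.02,-0.01,0,0,0,-0.12,0.085],[0.02,-0.01,0,0,0,-0.12,0.085],[0.02,-0.01,0,0,0,-0.12,0.085],[0,0,0,0,0,-0.12,0.085],[0,0,0,0,0,-0.12,0.085],[0,0,0,0,0,-0.12,0.085],[0,0,0,0,0,-0.06,0.085],[0,0,0,0,0,0,0.085]]]'; python3 -c "
from h import *
o=r.get_obs();print(o['joints'].round(4),o['tau'].round(2));print(cv2.Rodrigues(o['orientation'])[0].round(3))"; python3 gap.py c >/dev/null; python3 gap2.py
```

```text
clock: 5.05
tcp_pos: [0.3855, 0.5518, 0.3038]
orientation: [3.136, -0.19, -0.0]
contact_force: [-0.2, -0.1, 0.5]
grip_width: 0.0853
[-1.5381  0.5623  0.7245  1.5953 -0.3999  1.1377 -2.4117] [ 1.900e-01 -5.459e+01  1.272e+01 -2.628e+01 -1.000e-01  3.000e-02
 -8.600e-01]
[[ 0.993 -0.121 -0.   ]
 [-0.121 -0.993 -0.   ]
 [-0.     0.    -1.   ]]
[[ 0.176 -0.065  0.66   0.001]
 [ 0.066  0.07   0.459  0.019]
 [ 0.067  0.066  0.445  0.02 ]
 [ 0.063  0.069  0.47   0.022]
 [ 0.064  0.07   0.474  0.023]
 [ 0.067  0.078  0.483  0.024]
 [ 0.063  0.059  0.448  0.025]
 [ 0.072  0.092  0.444  0.026]
 [ 0.072  0.089  0.482  0.026]
 [ 0.059  0.062  0.47   0.027]]
```

View pics/s_c.png

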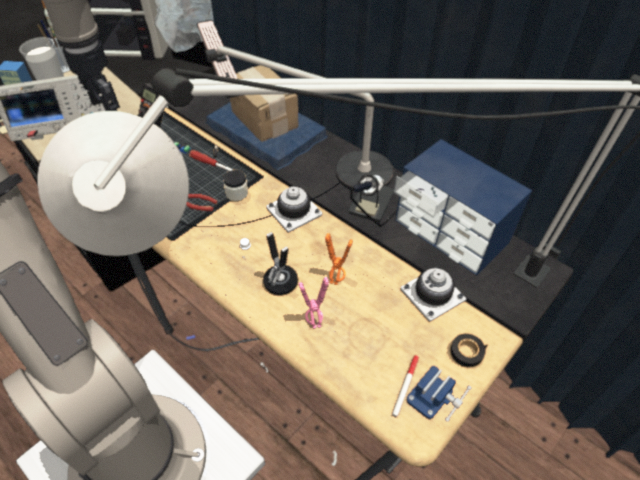

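View pics/t_c.png

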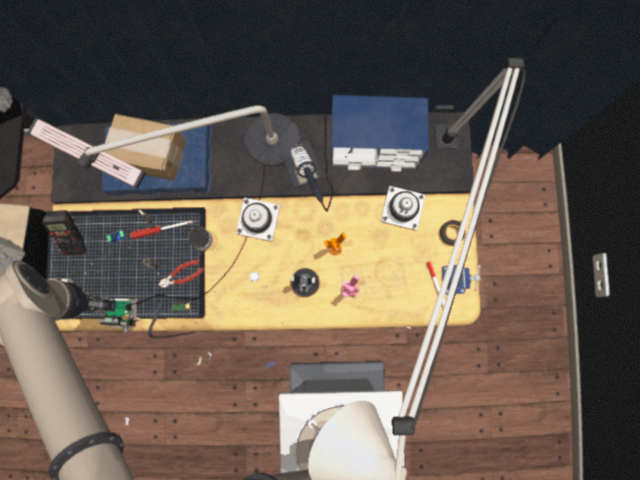

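```bash
sed -i 's/-180)<76/-180)<72/; s/-440)<60)&(u>305)/-440)<48)\&(u>318)/' gap2.py; python3 gap2.py; python3 - <<'E'
exec(open('gap2.py').read().split("S=np.load('Ps")[0])
print(len(L));
for z in np.arange(.46,.70,.02):
    a=L[abs(L[:,2]-z)<.01]
    if len(a): print(z.round(2),len(a),a.min(0).round(3),a.max(0).round(3))
E
```

```text
[[ 0.176 -0.065  0.66   0.001]
 [ 0.068  0.101  0.543  0.074]
 [ 0.068  0.101  0.538  0.076]
 [ 0.051  0.069  0.489  0.077]
 [ 0.049  0.078  0.503  0.077]
 [ 0.056  0.082  0.505  0.077]
 [ 0.049  0.081  0.508  0.078]
 [ 0.049  0.077  0.5    0.078]
 [ 0.048  0.074  0.497  0.078]
 [ 0.045  0.072  0.496  0.078]]
21222
0.5 351 [ 0.09  -0.055  0.496] [ 0.173 -0.013  0.51 ]
0.52 1106 [ 0.081 -0.06   0.51 ] [0.203 0.008 0.53 ]
0.54 1690 [ 0.08  -0.064  0.53 ] [0.216 0.021 0.55 ]
0.56 2313 [ 0.081 -0.068  0.55 ] [0.22  0.034 0.57 ]
0.58 3311 [ 0.086 -0.072  0.57 ] [0.219 0.048 0.59 ]
0.6 6444 [ 0.09  -0.083  0.59 ] [0.208 0.056 0.61 ]
0.62 4686 [ 0.089 -0.08   0.61 ] [0.175 0.033 0.63 ]
0.64 775 [ 0.105 -0.074  0.63 ] [ 0.169 -0.047  0.65 ]
0.66 316 [ 0.155 -0.074  0.65 ] [ 0.215 -0.055  0.67 ]
0.68 230 [ 0.188 -0.072  0.67 ] [ 0.213 -0.055  0.687]
```

```bash
python3 -m handwheel '[[[0.02,-0.026,0,0,0,-0.024,0.085],[0.021,-0.026,0,0,0,0,0.085],[0.021,-0.026,0,0,0,0,0.085],[0.021,-0.026,0,0,0,0,0.085],[0.021,-0.026,0,0,0,0,0.085],[0,0,0,0,0,0,0.085]]]'; python3 -c "
from h import *
o=r.get_obs();print(o['joints'].round(4),o['tau'].round(2))"; python3 gap.py d >/dev/null; python3 gap2.py
```

```text
clock: 5.65
tcp_pos: [0.4957, 0.4133, 0.3051]
orientation: [3.131, -0.237, 0.006]
contact_force: [0.4, -0.7, 0.4]
grip_width: 0.0851
[-1.3187  0.5176  0.7552  1.6673 -0.3839  1.1104 -2.178 ] [-4.660e+00 -4.732e+01  7.190e+00 -2.658e+01 -6.300e-01 -1.000e-02
  7.000e-01]
[[ 0.176 -0.066  0.661  0.   ]
 [ 0.079  0.071  0.548  0.042]
 [ 0.081  0.071  0.544  0.043]
 [ 0.088  0.07   0.54   0.044]
 [ 0.07   0.068  0.543  0.045]
 [ 0.066  0.071  0.552  0.046]
 [ 0.061  0.069  0.551  0.047]
 [ 0.08   0.077  0.546  0.048]
 [ 0.07   0.077  0.548  0.05 ]
 [ 0.072  0.071  0.534  0.051]]
```

```bash
cat > kin.py <<'E'
import numpy as np,itertools
from scipy.optimize import least_squares
from scipy.spatial.transform import Rotation as Ro
D=[([-1.36008009,0.47781666,0.02231102,1.55643482,-0.01150978,1.10930239,-0.08311863],[.21141751,.64055833,.30292096],[-.498611133,-3.1015917,.00286671]),
([-1.3023,.4688,.03,1.569,-.0164,1.1039,-.0124],[.25,.6216,.3038],[-.493,-3.102,0]),
([-1.0892,.4706,.0673,1.5682,-.0354,1.1039,.2388],[.3908,.5455,.3039],[-.498,-3.101,-.001]),
([-1.1774,.4635,-.0622,1.5748,.0302,1.1042,.4841],[.2851,.6017,.3039],[.251,-3.131,-.001]),
([-1.3605,.4653,.1964,1.5891,-.099,1.0967,-.6158],[.2856,.6014,.304],[-1.571,-2.72,0]),
([-1.5469,.4923,.4664,1.603,-.2409,1.1035,-1.6958],[.2856,.6015,.304],[-2.832,-1.358,0]),
([-1.5381,.5623,.7245,1.5953,-.3999,1.1377,-2.4117],[.3855,.5518,.3038],[3.136,-.19,0]),
([-1.3187,.5176,.7552,1.6673,-.3839,1.1104,-2.178],[.4957,.4133,.3051],[3.131,-.237,.006])]
def mdh(al,a,th,d):
    ca,sa,ct,st=np.cos(al),np.sin(al),np.cos(th),np.sin(th)
    return np.array([[ct,-st,0,a],[st*ca,ct*ca,-sa,-d*sa],[st*sa,ct*sa,ca,d*ca],[0,0,0,1]])
H=np.pi/2
AL=[0,-H,H,H,H,H,-H]
def fk(p,q,s,allT=False):
    # p: 7 a, 7 d, 7 offsets, tool yaw folded in off7
    T=np.eye(4);o=[T]
    for i in range(7):
        T=T@mdh(AL[i],p[i],s[i]*q[i]+p[14+i],p[7+i]);o.append(T)
    return o if allT else T
def res(p,s,p0,w):
    e=[]
    for q,t,rv in D:
        T=fk(p,q,s);e+=list((T[:3,3]-t)/.001);e+=list((Ro.from_matrix(T[:3,:3]).inv()*Ro.from_rotvec(rv)).as_rotvec()/.003)
    return np.r_[e,(p-p0)*w]
W=np.r_[np.ones(7)*5,np.ones(7)*5,np.ones(7)*3]*1.
E
cat > fit.py <<'E'
from kin import *
best=[]
for odd in itertools.product([1,-1],repeat=4):
  for ev in itertools.product([1,-1],repeat=3):
    s=[odd[0],ev[0],odd[1],ev[1],odd[2],ev[2],odd[3]]
    for o1 in (0,np.pi):
     for o7 in (0,np.pi):
      for sg in(1,):
       p0=np.r_[[0,0,0,.06,.08,0,.08],[.3,0,.42,0,.42,0,.2],[o1,0,0,0,0,0,o7]]
       e0=np.abs(res(p0,s,p0,W)).sum()
       best.append((e0,s,o1,o7))
best.sort(key=lambda b:b[0]);out=[]
for e0,s,o1,o7 in best[:40]:
    p0=np.r_[[0,0,0,.06,.08,0,.08],[.3,0,.42,0,.42,0,.2],[o1,0,0,0,0,0,o7]]
    R=least_squares(res,p0,args=(s,p0,W),max_nfev=60);out.append((R.cost,s,R.x))
out.sort(key=lambda b:b[0])
for c,s,x in out[:4]: print(round(c,1),s,x.round(3).tolist())
np.savez('fit.npz',s=out[0][1],x=out[0][2])
e=res(out[0][2],out[0][1],out[0][2],W)[:48].reshape(-1,6);print(e.round(1))
E
time python3 fit.py
```

```text
723.8 [-1, 1, -1, 1, -1, 1, -1] [-0.003, -0.105, 0.097, 0.888, 0.041, 0.123, -0.248, 0.04, -0.023, 0.53, 0.18, -0.228, 0.02, 0.022, -0.037, -0.011, 0.308, -0.057, -0.155, -0.029, -1.258]
725.4 [-1, -1, -1, -1, -1, -1, -1] [-0.003, 0.133, -0.122, -0.86, 0.015, -0.149, 0.293, 0.009, 0.021, 0.595, -0.183, -0.163, -0.013, -0.006, 3.117, 0.011, 0.308, 0.057, -0.155, 0.029, 1.897]
731.2 [-1, 1, -1, 1, -1, 1, -1] [-0.004, -0.096, 0.06, 0.928, 0.098, 0.211, -0.251, 0.022, 0.002, 0.534, 0.179, -0.302, 0.061, 0.17, -0.139, -0.011, 0.306, -0.057, -0.153, -0.029, 4.922]
733.1 [-1, -1, -1, -1, -1, -1, -1] [-0.004, 0.124, -0.085, -0.901, -0.043, -0.237, 0.296, -0.009, -0.004, 0.6, -0.182, -0.238, -0.055, 0.143, 3.014, 0.011, 0.306, 0.057, -0.153, 0.029, 1.792]
[[  0.    0.9  -0.4  -8.    2.5   0.8]
 [  0.1   0.    0.   -0.5   0.2   0.3]
 [  0.   -0.6  -0.2  -3.1  -0.1  -0.1]
 [  0.   -0.1   0.7   7.2   3.3   0.4]
 [ -0.3  -0.2  -0.1   2.7  -3.3  -0.8]
 [ -0.2  -0.3  -0.5  -0.1   1.5  -1.6]
 [  0.7  -0.5   0.1  21.4   8.8  -6.3]
 [ -0.3   0.8   0.3 -20.1 -14.    7.1]]
real	2m18.068s
user	2m12.150s
sys	0m0.151s
```

```bash
cat > fit2.py <<'E'
from kin import *
def rot(q,s,o):
    return Ro.from_euler('Z',s[0]*q[0]+o[0])*Ro.from_euler('Y',s[1]*q[1]+o[1])*Ro.from_euler('Z',s[2]*q[2]+o[2])*Ro.from_euler('Y',s[3]*q[3]+o[3])*Ro.from_euler('Z',s[4]*q[4]+o[4])*Ro.from_euler('Y',s[5]*q[5]+o[5])*Ro.from_euler('Z',s[6]*q[6]+o[6])
def rr(o,s,o0):
    e=[]
    for q,t,rv in D: e+=list((rot(q,s,o).inv()*Ro.from_rotvec(rv)).as_rotvec()/.003)
    return np.r_[e,(o-o0)*2]
L=[]
for s in itertools.product([1,-1],repeat=7):
  if s[0]==1: continue
  for o4 in(0,np.pi):
   for o6 in(0,np.pi):
    for o1 in (0,H,np.pi,-H):
     o0=np.array([o1,0,0,o4,0,o6,0.]);
     for k in range(4):
      o0[6]=k*H; L.append((np.abs(rr(o0,s,o0)).sum(),s,o0.copy()))
L.sort(key=lambda b:b[0]);out=[]
for e,s,o0 in L[:60]:
    R=least_squares(rr,o0,args=(s,o0),max_nfev=40);out.append((R.cost,s,o0,R.x))
out.sort(key=lambda b:b[0])
for c,s,o0,x in out[:8]: print(round(c,2),s,o0.round(2),x.round(3))
c,s,o0,x=out[0];print(rr(x,s,x)[:24].reshape(-1,3).round(1))
E
python3 fit2.py
```

```text
0.03 (-1, -1, -1, -1, 1, -1, -1) [3.14 0.   0.   3.14 0.   3.14 4.71] [ 3.140e+00  0.000e+00 -1.000e-03  3.142e+00 -0.000e+00  3.141e+00
  4.710e+00]
0.03 (-1, 1, -1, 1, 1, 1, -1) [0.   0.   0.   3.14 0.   3.14 1.57] [-2.000e-03 -0.000e+00 -1.000e-03  3.141e+00 -0.000e+00  3.142e+00
  1.568e+00]
0.03 (-1, -1, -1, -1, -1, -1, -1) [3.14 0.   0.   0.   0.   0.   4.71] [ 3.14e+00  0.00e+00 -1.00e-03  0.00e+00  0.00e+00 -0.00e+00  4.71e+00]
0.03 (-1, 1, -1, 1, -1, 1, -1) [0.   0.   0.   0.   0.   0.   1.57] [-2.000e-03 -0.000e+00 -1.000e-03 -0.000e+00  0.000e+00  0.000e+00
  1.568e+00]
1.38 (-1, -1, -1, -1, 1, -1, -1) [1.57 0.   0.   3.14 0.   3.14 3.14] [ 1.759e+00  4.000e-03 -6.000e-03  3.141e+00 -2.000e-03  3.138e+00
  3.323e+00]
1.38 (-1, 1, -1, 1, -1, 1, -1) [-1.57  0.    0.    0.    0.    0.    0.  ] [-1.383 -0.004 -0.006  0.     0.002  0.004  0.182]
1.38 (-1, 1, -1, 1, 1, 1, -1) [-1.57  0.    0.    3.14  0.    3.14  0.  ] [-1.383e+00 -4.000e-03 -6.000e-03  3.142e+00 -2.000e-03  3.146e+00
  1.820e-01]
1.38 (-1, -1, -1, -1, -1, -1, -1) [1.57 0.   0.   0.   0.   0.   3.14] [ 1.759e+00  4.000e-03 -6.000e-03 -0.000e+00  2.000e-03 -4.000e-03
  3.323e+00]
[[ 0.   0.   0. ]
 [ 0.1 -0.1  0.1]
 [-0.  -0.  -0.1]
 [-0.1 -0.  -0. ]
 [ 0.1 -0.   0.1]
 [ 0.1  0.  -0. ]
 [-0.   0.  -0. ]
 [-0.   0.   0. ]]
```

```bash
cat > k2.py <<'E'
from kin import *
SG=[-1,1,-1,1,-1,1,-1];AX='ZYZYZYZ'
def chain(q):
    R=Ro.identity();o=[R.as_matrix()]
    for i in range(7):
        R=R*Ro.from_euler(AX[i],SG[i]*q[i]+(H if i==6 else 0));o.append(R.as_matrix())
    return o
def fitv(D,prior,w):
    A=[];b=[]
    for q,t,_ in D: A.append(np.hstack(chain(q))/.0005);b.append(np.array(t)/.0005)
    A=np.vstack(A+[np.diag(w)]);b=np.r_[np.hstack(b),prior*w]
    v=np.linalg.lstsq(A,b,rcond=None)[0];return v
# v0 base->j? ; v after R1 ; after R2 (upper arm) ...
pr=np.zeros(24);pr[2]=.33;pr[8]=.40;pr[14]=.40;pr[23]=.2
# order idx: R0:0-2,R1:3-5,R2:6-8,R3:9-11,R4:12-14,R5:15-17,R6:18-20,R7:21-23
w=np.ones(24)*20.
w[[0,1,5,11,17,22]]=500
V=fitv(D,pr,w)
def pos(q,all=False):
    c=chain(q);p=np.zeros(3);o=[]
    for i in range(8): p=p+c[i]@V[3*i:3*i+3];o.append(p)
    return o if all else p
if __name__=='__main__':
    print(V.reshape(8,3).round(3))
    for q,t,_ in D: print(((pos(q)-t)*1000).round(1))
    print([p.round(3).tolist() for p in pos(D[2][0],1)])
E
python3 k2.py
```

```text
[[-0.001  0.     0.308]
 [ 0.024 -0.016 -0.   ]
 [-0.014 -0.016  0.512]
 [ 0.001 -0.014  0.   ]
 [-0.006 -0.014  0.446]
 [ 0.034 -0.001  0.   ]
 [-0.038 -0.001  0.021]
 [-0.     0.     0.221]]
[ 0.1 -0.1  0.1]
[0.1 0.1 0. ]
[-0. -0. -0.]
[-0.1  0.  -0. ]
[ 0.   0.1 -0. ]
[-0.2 -0.   0. ]
[ 0.1 -0.2  0. ]
[ 0.1  0.2 -0. ]
[[-0.001, 0.0, 0.308], [0.025, 0.014, 0.308], [0.141, 0.201, 0.771], [0.153, 0.194, 0.771], [0.378, 0.527, 0.577], [0.37, 0.514, 0.546], [0.391, 0.545, 0.525], [0.391, 0.545, 0.304]]
```

```bash
cat > sim.py <<'E'
from k2 import *
def pose(q): 
    return pos(q),chain(q)[7]
def J(q):
    c=chain(q);ps=pos(q,1);p=ps[-1];j=np.zeros((6,7))
    # joint i+1 axis: local axis in frame c[i], point: position before rotation i+1
    for i in range(7):
        a=c[i]@(np.array([0,0,1.]) if AX[i]=='Z' else np.array([0,1.,0]))*SG[i]
        j[:3,i]=np.cross(a,p-ps[i]);j[3:,i]=a
    return j
def move(q,dp,rv,n=4,lam=1e-4,post=None,kn=0.):
    q=np.array(q,float);p0,R0=pose(q);
    for k in range(1,n+1):
        pt=p0+np.array(dp)*k/n;Rt=Ro.from_rotvec(np.array(rv)*k/n).as_matrix()@R0
        for _ in range(3):
            p,R=pose(q);e=np.r_[pt-p,Ro.from_matrix(Rt@R.T).as_rotvec()];j=J(q)
            q=q+j.T@np.linalg.solve(j@j.T+lam*np.eye(6),e)
    return q
if __name__=='__main__':
    q=np.array(D[0][0])
    for (dp,rv) in [((.04,-.02,0),(0,0,0)),((.14,-.076,0),(0,0,0)),((-.105,.056,0),(0,0,0)),((0,0,0),(0,0,.24)),((0,0,0),(0,0,.24)),((0,0,0),(0,0,-.6)),((0,0,0),(0,0,-.6)),((0,0,0),(0,0,-.6)),((0,0,0),(0,0,-.6)),((.1,-.05,0),(0,0,-.6)),((0,0,0),(0,0,-.42)),((.104,-.13,0),(0,0,-.024))]:
        q=move(q,dp,rv,8);print(q.round(3),pos(q).round(3))
E
python3 sim.py
```

```text
[-1.301  0.469  0.032  1.57  -0.016  1.104 -0.014] [0.251 0.62  0.303]
[-1.089  0.471  0.068  1.569 -0.034  1.104  0.239] [0.391 0.544 0.303]
[-1.248  0.462  0.04   1.582 -0.02   1.1    0.049] [0.286 0.6   0.303]
[-1.212  0.463 -0.011  1.579  0.006  1.102  0.268] [0.286 0.6   0.303]
[-1.176  0.464 -0.061  1.576  0.032  1.104  0.487] [0.286 0.6   0.303]
[-1.266  0.462  0.066  1.583 -0.033  1.099 -0.06 ] [0.286 0.6   0.303]
[-1.358  0.466  0.195  1.59  -0.099  1.096 -0.605] [0.286 0.6   0.303]
[-1.45   0.476  0.328  1.598 -0.169  1.097 -1.147] [0.286 0.6   0.303]
[-1.544  0.493  0.466  1.605 -0.243  1.101 -1.684] [0.286 0.6   0.303]
[-1.473  0.535  0.621  1.593 -0.338  1.121 -2.038] [0.386 0.55  0.303]
[-1.536  0.562  0.724  1.598 -0.402  1.134 -2.404] [0.386 0.55  0.303]
[-1.327  0.52   0.75   1.668 -0.39   1.108 -2.177] [0.49  0.42  0.303]
```

```bash
cat > plan.py <<'E'
from sim import *
from scipy.spatial import cKDTree
src=open('gap2.py').read().split("S=np.load('Ps")[0].replace('from h import *','').replace('import sys','')
exec(src)
def axd(q):
    ps=pos(q,1);pts=[]
    a,b=np.array([0,0,.308]),ps[3];pts.append(a+(b-a)*np.linspace(.2,1,30)[:,None])
    a,b=ps[3],ps[4];pts.append(a+(b-a)*np.linspace(0,1,30)[:,None])
    pts=np.vstack(pts);d,_=t.query(pts);return d[:30].min(),d[30:].min()
LIM=np.array([[-2.96,2.96],[-.34,2.1],[-1.41,1.46],[.24,2.44],[-1.37,4.51],[.17,1.92],[-2.96,2.96]])
def run(q,segs,v=False):
    for dp,rv in segs:
        n=max(2,int(np.ceil(max(np.abs(dp).max()/.02,np.abs(rv).max()/.12))))
        q=move(q,dp,rv,n)
        if v: print(q.round(3),pos(q).round(3),'clr',np.round(axd(q),3),'lim',(np.minimum(q-LIM[:,0],LIM[:,1]-q).min()).round(2))
    return q
E
python3 - <<'E'
from plan import *
for i in(2,6,7): print(np.round(axd(D[i][0]),3))
q=np.array(D[7][0])
q=run(q,[((.11,-.206,0),(0,0,0)),((-.174,-.123,0),(0,0,0)),((0,0,-.12),(0,0,0))],1)
print(pos(q,1)[3])
E
```

```text
[0.068 0.219]
[0.123 0.284]
[0.097 0.247]
[-0.968  0.512  0.771  1.682 -0.388  1.105 -1.807] [0.606 0.207 0.305] clr [0.061 0.205] lim 0.69
[-1.187  0.054  0.921  2.138 -0.048  0.969 -1.961] [0.432 0.084 0.305] clr [0.059 0.099] lim 0.3
[-0.96   0.371  0.761  2.254 -0.419  0.653 -1.616] [0.432 0.084 0.185] clr [0.036 0.111] lim 0.19
[0.14242942 0.12880727 0.79427274]
```

```bash
cat > opt.py <<'E'
from plan import *
import sys
from scipy.optimize import differential_evolution
q0=np.array(D[7][0]);psi=np.radians(-8.3)
y=np.array([-.145,-.99,0])/np.hypot(.145,.99);z=np.array([0,0,-1.]);Rg=np.c_[np.cross(y,z),y,z]
def goto(q,P,R):
    p,R0=pose(q);rv=Ro.from_matrix(R@R0.T).as_rotvec();return goto2(q,P-p,rv)
def goto2(q,dp,rv):
    n=max(2,int(np.ceil(max(np.abs(dp).max()/.035,np.abs(rv).max()/.12))));tr=[]
    p0,R0=pose(q)
    for k in range(1,n+1):
        pt=p0+dp*k/n;Rt=Ro.from_rotvec(rv*k/n).as_matrix()@R0
        for _ in range(2):
            p,R=pose(q);e=np.r_[pt-p,Ro.from_matrix(Rt@R.T).as_rotvec()];j=J(q);q=q+j.T@np.linalg.solve(j@j.T+1e-4*np.eye(6),e)
        tr.append(q)
    return q,tr
def path(x):
    q=q0;tr=[];W=[]
    for k in range(0,len(x),4):
        px,py,pz,yw=x[k:k+4]
        Rt=Ro.from_rotvec([0,0,yw]).as_matrix()@Rg
        # yaw applied relative: keep unwrapped via increments (assume |dyaw|<pi)
        W.append((np.array([px,py,pz]),Rt))
    W+= [(np.array([.606,.207,.30]),Rg),(np.array([.45,.087,.30]),Rg),(np.array([.4355,.0838,.158]),Rg),(np.array([.45,.087,.30]),Rg),(np.array([.606,.207,.30]),Rg),(np.array([.606,.207,.185]),Rg)]
    for P,R in W: q,t_=goto(q,P,R);tr+=t_
    return q,tr
def cost(x,v=False):
    try: q,tr=path(x)
    except Exception: return 9
    tr=np.array(tr);c=min(axd(q)[0] for q in tr[::2]);lim=np.minimum(tr-LIM[:,0],LIM[:,1]-tr).min()
    if v: print('clr',c,'lim',lim,'rows',len(tr),[np.round(axd(q),3).tolist() for q in tr[-24::4]],tr[-1].round(2))
    return -min(c,.09)-.5*min(0,lim-.1)*-1*-1+ len(tr)*1e-5
E
cat > opt2.py <<'E'
from opt import *
print(cost(np.array([]),1))
b=[(.35,.8),(.1,.6),(.2,.4),(-1.5,1.5)]
rng=np.random.default_rng(0);best=(9,None)
import time;t0=time.time()
B=np.array(b*2)
while time.time()-t0<400:
    x=rng.uniform(B[:,0],B[:,1]) if best[1] is None or rng.random()<.4 else np.clip(best[1]+rng.normal(size=8)*(B[:,1]-B[:,0])*.12,B[:,0],B[:,1])
    if any(not .43<np.hypot(x[k],x[k+1])<.85 for k in(0,4)): continue
    c=cost(x)
    if c<best[0]: best=(c,x);print(round(c,4),x.round(2),flush=True)
cost(best[1],1)
E
python3 opt2.py
```

```text
clr 0.03534597613246328 lim 0.1811311996831555 rows 30 [[0.051, 0.192], [0.05, 0.11], [0.035, 0.114], [0.04, 0.106], [0.045, 0.157], [0.073, 0.212]] [-0.91  0.68  0.71  1.77 -0.55  0.9  -1.68]
-0.035045976132463276
0.3509 [ 0.59  0.57  0.36 -1.49  0.74  0.12  0.35 -0.97]
0.1909 [ 0.61  0.53  0.36 -1.21  0.8   0.1   0.38 -0.49]
0.0877 [ 0.53  0.55  0.25  0.37  0.39  0.52  0.36 -0.78]
-0.0376 [ 0.54  0.51  0.24 -0.02  0.35  0.55  0.37 -0.32]
-0.0379 [ 0.63  0.49  0.27 -0.18  0.35  0.57  0.4  -0.26]
-0.0385 [ 0.59  0.4   0.28 -0.38  0.35  0.51  0.4  -0.13]
-0.0421 [ 0.55  0.38  0.29 -0.62  0.35  0.41  0.4   0.16]
-0.0442 [ 0.59  0.36  0.31 -0.63  0.35  0.36  0.4   0.13]
-0.0493 [ 0.59  0.32  0.3  -0.98  0.35  0.3   0.4   0.42]
-0.0497 [ 0.6   0.33  0.28 -0.56  0.35  0.29  0.4  -0.06]
-0.05 [ 0.61  0.38  0.25 -0.72  0.36  0.28  0.4  -0.3 ]
-0.0538 [ 0.7   0.34  0.26 -0.87  0.38  0.23  0.4  -0.24]
-0.0555 [ 0.73  0.29  0.2  -1.11  0.39  0.19  0.4   0.03]
-0.0562 [ 0.65  0.31  0.2  -0.31  0.42  0.12  0.4  -0.23]
clr 0.05660091367553018 lim 0.11548963703891096 rows 42 [[0.08, 0.21], [0.06, 0.118], [0.058, 0.129], [0.057, 0.118], [0.065, 0.17], [0.097, 0.228]] [-0.99  0.73  0.84  1.78 -0.67  0.94 -1.58]
```

```bash
cat > opt3.py <<'E'
from opt import *
import time,sys
seed=int(sys.argv[1]);rng=np.random.default_rng(seed)
K=3
def mk(x):
    W=[]
    for k in range(K):
        px,py,pz,yw,tx,ty=x[6*k:6*k+6]
        W.append((np.array([px,py,pz]),Ro.from_rotvec([tx,ty,0]).as_matrix()@Ro.from_rotvec([0,0,yw]).as_matrix()@Rg))
    return W
F=[(np.array([.606,.207,.30]),Rg),(np.array([.45,.087,.30]),Rg),(np.array([.4355,.0838,.158]),Rg)]
def ev(x,v=0):
    q=q0;tr=[]
    for P,R in mk(x)+F:
        q,t_=goto(q,P,R);tr+=t_
        if not np.all(np.isfinite(q)): return 9
    tr=np.array(tr);lim=np.minimum(tr-LIM[:,0],LIM[:,1]-tr).min()
    if lim<.08: return 1-lim
    c=[axd(q) for q in tr[::2]]+[axd(tr[-1])];c1=min(a for a,_ in c);c2=min(b for _,b in c)
    # tracking errors
    if v: print('clr',c1,c2,'lim',lim,'rows',len(tr),tr[-1].round(2))
    return -min(c1,.1,c2-.02)+len(tr)*5e-5
b=[(.35,.8),(.1,.6),(.22,.45),(-1.3,1.3),(-.7,.7),(-.7,.7)]*K
B=np.array(b);x=np.array([.65,.31,.22,-.3,0,0,.42,.15,.4,-.2,0,0,.5,.2,.35,0,0,0]);best=(ev(x),x);sg=.15;t0=time.time()
while time.time()-t0<450:
    m=rng.random(len(x))<rng.choice([.15,.4,1]);y_=np.clip(best[1]+m*rng.normal(size=len(x))*(B[:,1]-B[:,0])*rng.choice([.03,.08,.2]),B[:,0],B[:,1])
    if any(not .43<np.hypot(y_[6*k],y_[6*k+1])<.85 for k in range(K)): continue
    c=ev(y_)
    if c<best[0]: best=(c,y_)
print(best[0],best[1].reshape(K,6).round(2).tolist());ev(best[1],1)
E
nproc; for s in 1 2 3 4; do OMP_NUM_THREADS=1 python3 opt3.py $s > o$s.txt & done; wait; cat o?.txt
```

```text
4
-0.062457861453438734 [[0.45, 0.36, 0.22, -0.34, -0.01, 0.08], [0.42, 0.2, 0.44, -0.25, 0.03, -0.06], [0.45, 0.11, 0.35, -0.13, -0.0, 0.22]]
clr 0.06385786145343873 0.1085586259560581 lim 0.1107794109672171 rows 28 [-1.03  0.51  0.89  2.26 -0.68  0.65 -1.35]
-0.06385175473101222 [[0.69, 0.4, 0.22, -0.76, 0.04, 0.01], [0.43, 0.14, 0.41, -0.24, -0.15, 0.02], [0.43, 0.16, 0.38, 0.02, 0.06, 0.3]]
clr 0.06550175473101222 0.11569229542022663 lim 0.13486263811111932 rows 33 [-1.04  0.52  0.9   2.27 -0.69  0.66 -1.35]
-0.0706623900854051 [[0.8, 0.17, 0.22, 0.54, -0.5, -0.07], [0.44, 0.22, 0.35, -0.5, -0.64, -0.02], [0.46, 0.25, 0.45, 0.12, 0.1, -0.05]]
clr 0.0727123900854051 0.12820946446283596 lim 0.08052459266115863 rows 41 [-1.06  0.54  0.94  2.27 -0.72  0.67 -1.31]
-0.06657431059349604 [[0.52, 0.37, 0.25, -0.34, 0.23, -0.38], [0.42, 0.24, 0.29, -0.11, -0.05, -0.01], [0.39, 0.19, 0.39, 0.19, 0.29, 0.05]]
clr 0.06792431059349605 0.09060196354386388 lim 0.08145157677800796 rows 27 [-1.06  0.54  0.94  2.27 -0.72  0.67 -1.31]
```

```bash
sed -e 's/^K=3/K=5/' -e 's/x=np.array(\[.65.*\]);best/x=np.array([.45,.36,.22,-.34,0,0,.42,.2,.44,-.25,0,0,.65,.36,.22,-.34,0,0,.42,.2,.44,-.25,0,0,.45,.11,.35,0,0,0]);best/' -e 's/(-.7,.7),(-.7,.7)/(-.3,.3),(-.3,.3)/' opt3.py > opt4.py; for s in 1 2 3 4; do OMP_NUM_THREADS=1 python3 opt4.py $s > o$s.txt & done; wait; cat o?.txt
```

```text
-0.06189559198578213 [[0.5, 0.26, 0.23, -0.53, -0.04, -0.17], [0.45, 0.14, 0.45, -0.13, -0.09, 0.0], [0.74, 0.21, 0.31, -0.5, 0.18, 0.08], [0.46, 0.21, 0.44, -0.12, -0.03, 0.01], [0.46, 0.12, 0.35, 0.07, 0.02, -0.04]]
clr 0.06424559198578213 0.12176897498505802 lim 0.10848891766726432 rows 47 [-1.03  0.51  0.89  2.26 -0.68  0.65 -1.35]
-0.06149690646115793 [[0.43, 0.43, 0.22, 0.14, 0.13, -0.07], [0.4, 0.23, 0.44, -0.21, 0.02, -0.02], [0.64, 0.46, 0.22, -0.68, 0.03, 0.02], [0.45, 0.2, 0.45, -0.17, 0.16, 0.01], [0.48, 0.1, 0.41, -0.04, 0.15, 0.04]]
clr 0.06359690646115793 0.11810891147241241 lim 0.08513038000123063 rows 42 [-1.06  0.53  0.93  2.27 -0.72  0.67 -1.31]
-0.061620005713128735 [[0.44, 0.35, 0.25, -0.11, 0.01, -0.01], [0.42, 0.2, 0.45, -0.42, 0.0, -0.01], [0.62, 0.37, 0.22, 0.06, 0.04, 0.13], [0.41, 0.2, 0.44, -0.25, 0.0, 0.0], [0.47, 0.1, 0.35, 0.37, 0.0, -0.04]]
clr 0.06372000571312873 0.12095676403505606 lim 0.10462549455967607 rows 42 [-1.05  0.53  0.92  2.27 -0.71  0.66 -1.33]
-0.07064024420650986 [[0.42, 0.58, 0.22, -0.35, -0.24, -0.13], [0.36, 0.37, 0.4, 0.37, 0.11, -0.22], [0.61, 0.37, 0.29, 0.37, 0.29, 0.26], [0.65, 0.22, 0.4, 0.48, 0.07, -0.14], [0.59, 0.24, 0.34, -0.17, 0.22, 0.3]]
clr 0.07279024420650985 0.12827145157727424 lim 0.08000323959389855 rows 43 [-1.06  0.54  0.94  2.27 -0.72  0.67 -1.31]
```

```bash
sed -e 's/,.0838,.158\])/,.0838,.166])/' -e 's/(-.7,.7),(-.7,.7)/(-.001,.001),(-.001,.001)/' -e 's/<450/<300/' -e 's/^F=\[(np.array(\[.606,.207,.30\]),Rg),/F=[/' opt3.py > opt5.py;  sed -e 's/(-.001,.001),(-.001,.001)/(-.5,.5),(-.5,.5)/' opt5.py>opt6.py;  for s in 1 2 ; do OMP_NUM_THREADS=1 python3 opt5.py $s > o$s.txt &  OMP_NUM_THREADS=1 python3 opt6.py $s > p$s.txt & done; wait; cat o1.txt o2.txt p1.txt p2.txt
```

```text
-0.06227760074947297 [[0.64, 0.43, 0.22, -0.33, -0.0, 0.0], [0.42, 0.14, 0.41, -0.43, 0.0, -0.0], [0.5, 0.18, 0.32, -0.01, -0.0, 0.0]]
clr 0.06352760074947297 0.10320823255930935 lim 0.09643335382704368 rows 25 [-1.07  0.51  0.94  2.26 -0.67  0.68 -1.35]
-0.0639047033689005 [[0.5, 0.32, 0.22, -0.62, -0.0, -0.0], [0.42, 0.12, 0.4, -0.2, 0.0, -0.0], [0.48, 0.13, 0.3, -0.11, 0.0, -0.0]]
clr 0.0649547033689005 0.09181877472121597 lim 0.09098118278767803 rows 21 [-1.08  0.52  0.95  2.26 -0.69  0.68 -1.34]
-0.06348228484573101 [[0.51, 0.37, 0.22, -0.5, -0.05, 0.03], [0.41, 0.13, 0.4, -0.33, 0.03, 0.05], [0.51, 0.15, 0.38, -0.2, 0.01, 0.23]]
clr 0.06458228484573102 0.12540498754672305 lim 0.08040122783213399 rows 22 [-1.07  0.51  0.95  2.26 -0.68  0.68 -1.34]
-0.06400587279257404 [[0.51, 0.3, 0.22, -0.25, -0.07, -0.15], [0.42, 0.14, 0.41, -0.11, -0.02, -0.0], [0.51, 0.18, 0.31, -0.21, -0.0, 0.06]]
clr 0.06500587279257404 0.12255677321362748 lim 0.09164699498596995 rows 20 [-1.06  0.5   0.92  2.26 -0.66  0.67 -1.37]
```

```bash
cat > tr.py <<'E'
from opt import *
def show(W,q=q0):
    n=0
    for P,R in W:
        q,t_=goto(q,np.array(P,float),R);n+=len(t_);print(n,P,[round(axd(a)[0],3) for a in t_],round(axd(q)[1],3),q.round(2))
    return q
Y=lambda a:Ro.from_rotvec([0,0,a]).as_matrix()@Rg
if __name__=='__main__':
    q=show([((.5,.32,.22),Y(-.6)),((.42,.13,.4),Y(-.25)),((.48,.14,.30),Y(-.1)),((.4355,.0838,.28),Rg),((.4355,.0838,.166),Rg),((.4355,.0838,.25),Rg),((.606,.207,.25),Rg),((.606,.207,.191),Rg)])
E
python3 tr.py
```

```text
5 (0.5, 0.32, 0.22) [np.float64(0.098), np.float64(0.1), np.float64(0.103), np.float64(0.106), np.float64(0.109)] 0.242 [-1.28  0.59  0.85  1.88 -0.55  0.93 -2.49]
11 (0.42, 0.13, 0.4) [np.float64(0.092), np.float64(0.077), np.float64(0.066), np.float64(0.06), np.float64(0.065), np.float64(0.065)] 0.071 [-1.58 -0.24  1.03  1.99  0.22  1.28 -2.59]
14 (0.48, 0.14, 0.3) [np.float64(0.064), np.float64(0.065), np.float64(0.075)] 0.155 [-1.33  0.39  1.21  2.06 -0.46  1.01 -1.71]
16 (0.4355, 0.0838, 0.28) [np.float64(0.07), np.float64(0.067)] 0.113 [-1.41  0.28  1.3   2.17 -0.34  0.93 -1.63]
20 (0.4355, 0.0838, 0.166) [np.float64(0.064), np.float64(0.064), np.float64(0.064), np.float64(0.067)] 0.139 [-1.05  0.5   0.92  2.26 -0.66  0.67 -1.37]
23 (0.4355, 0.0838, 0.25) [np.float64(0.064), np.float64(0.063), np.float64(0.064)] 0.115 [-1.29  0.33  1.18  2.2  -0.41  0.86 -1.57]
28 (0.606, 0.207, 0.25) [np.float64(0.068), np.float64(0.076), np.float64(0.085), np.float64(0.095), np.float64(0.106)] 0.236 [-1.06  0.67  0.95  1.74 -0.61  1.06 -1.61]
30 (0.606, 0.207, 0.191) [np.float64(0.112), np.float64(0.118)] 0.247 [-1.02  0.74  0.88  1.78 -0.68  0.96 -1.56]
```

```bash
python3 - <<'E'
from tr import *
import io,contextlib
rng=np.random.default_rng(5);best=[]
import time;t0=time.time()
def evl(x):
    q=q0;m=9;m2=9;tr=[]
    for P,R in [(x[0:3],Y(x[3])),(x[4:7],Y(x[7])),((.4355,.0838,x[8]),Rg),((.4355,.0838,.166),Rg),((.4355,.0838,.24),Rg),((.606,.207,.24),Rg)]:
        q,t_=goto(q,np.array(P,float),R);tr+=t_
    tr=np.array(tr)
    if np.minimum(tr-LIM[:,0],LIM[:,1]-tr).min()<.07: return -1
    c=np.array([axd(a) for a in tr]);return min(c[:,0].min(),c[:,1].min()-.03)
b=np.array([(.4,.75),(.2,.5),(.2,.4),(-1.2,.3),(.38,.5),(.1,.35),(.25,.42),(-.8,.5),(.22,.34)])
x=np.array([.51,.3,.22,-.25,.42,.14,.38,-.11,.28]);f=evl(x)
while time.time()-t0<400:
    y=np.clip(x+(rng.random(9)<.5)*rng.normal(size=9)*(b[:,1]-b[:,0])*rng.choice([.03,.1,.25]),b[:,0],b[:,1]);g=evl(y)
    if g>f: x,f=y,g
print(f,x.round(3));show([(x[0:3],Y(x[3])),(x[4:7],Y(x[7])),((.4355,.0838,x[8]),Rg),((.4355,.0838,.166),Rg),((.4355,.0838,.24),Rg),((.606,.207,.24),Rg)])
E
```

```text
0.06397904885020077 [ 0.415  0.435  0.2   -0.767  0.427  0.233  0.391 -0.595  0.328]
7 [0.41542085 0.4347437  0.2       ] [np.float64(0.102), np.float64(0.108), np.float64(0.113), np.float64(0.119), np.float64(0.124), np.float64(0.13), np.float64(0.136)] 0.291 [-1.52  0.65  0.86  1.87 -0.62  0.91 -2.84]
13 [0.42709127 0.23290598 0.39137552] [np.float64(0.123), np.float64(0.109), np.float64(0.096), np.float64(0.084), np.float64(0.073), np.float64(0.066)] 0.164 [-1.75  0.06  1.23  1.92 -0.06  1.2  -2.82]
18 (0.4355, 0.0838, np.float64(0.3281921991555939)) [np.float64(0.064), np.float64(0.064), np.float64(0.064), np.float64(0.065), np.float64(0.065)] 0.101 [-1.62  0.01  1.37  2.1  -0.02  1.04 -1.95]
23 (0.4355, 0.0838, 0.166) [np.float64(0.071), np.float64(0.067), np.float64(0.065), np.float64(0.066), np.float64(0.068)] 0.14 [-1.06  0.5   0.93  2.26 -0.66  0.67 -1.36]
26 (0.4355, 0.0838, 0.24) [np.float64(0.066), np.float64(0.065), np.float64(0.065)] 0.118 [-1.27  0.36  1.16  2.21 -0.45  0.84 -1.54]
31 (0.606, 0.207, 0.24) [np.float64(0.07), np.float64(0.078), np.float64(0.088), np.float64(0.098), np.float64(0.109)] 0.239 [-1.06  0.68  0.95  1.75 -0.63  1.05 -1.6 ]
```

```bash
python3 -m handwheel '[[[-0.0115,0.003,-0.015,0,0,-0.109,0.085],[-0.0115,0.003,-0.015,0,0,-0.109,0.085],[-0.0115,0.003,-0.015,0,0,-0.109,0.085],[-0.0115,0.003,-0.015,0,0,-0.109,0.085],[-0.0115,0.003,-0.015,0,0,-0.109,0.085],[-0.0115,0.003,-0.015,0,0,-0.109,0.085],[-0.0115,0.003,-0.015,0,0,-0.109,0.085],[0,0,0,0,0,0,0.085]]]'; python3 -c "
from h import *
o=r.get_obs();print(o['joints'].round(4).tolist(),o['tau'].round(2))"
```

```text
clock: 6.42
tcp_pos: [0.4048, 0.4442, 0.1954]
orientation: [2.823, -1.366, -0.005]
contact_force: [-0.5, 0.9, -1.1]
grip_width: 0.0852
[-1.5472, 0.6401, 0.8684, 1.8706, -0.6085, 0.9269, -2.8612] [  2.31 -51.02  17.51 -21.04  -0.26  -0.58  -1.29]
```

```bash
python3 -m handwheel '[[[0.002,-0.034,0.032,0,0,0.029,0.085],[0.002,-0.034,0.032,0,0,0.029,0.085],[0.002,-0.034,0.032,0,0,0.029,0.085],[0.002,-0.034,0.032,0,0,0.029,0.085],[0,0,0,0,0,0,0.085]]]'; python3 -c "
from h import *
o=r.get_obs();print(o['joints'].round(4).tolist(),o['tau'].round(2))
from plan import *
print(axd(o['joints']))";python3 gap.py e >/dev/null; python3 gap2.py
```

```text
clock: 6.83
tcp_pos: [0.4212, 0.3152, 0.3187]
orientation: [-2.892, 1.208, -0.003]
contact_force: [1.8, -1.1, -1.1]
grip_width: 0.0851
[-1.603, 0.3399, 1.0598, 1.9433, -0.3455, 1.0465, -2.7545] [ -4.16 -30.15   6.24 -25.7    0.36   0.74   0.26]
(np.float64(0.0886794383020652), np.float64(0.20644583812787118))
[[ 0.175 -0.066  0.661  0.   ]
 [ 0.07   0.051  0.552  0.029]
 [ 0.066  0.048  0.552  0.029]
 [ 0.074  0.058  0.553  0.031]
 [ 0.056  0.04   0.56   0.032]
 [ 0.055  0.041  0.561  0.033]
 [ 0.052  0.038  0.556  0.034]
 [ 0.059  0.049  0.544  0.036]
 [ 0.057  0.044  0.531  0.036]
 [ 0.062  0.057  0.556  0.037]]
```

```bash
cat > ns.py <<'E'
from tr import *
def scan(q,n=40,st=.04):
    out=[]
    P,R=pose(q)
    for sgn in (1,):
        qq=q.copy();prev=None
        for i in range(n):
            u=np.linalg.svd(J(qq))[2][-1]
            if u[2]<0:u=-u
            qq=qq+u*st
            for _ in range(2):
                p,Rc=pose(qq);e=np.r_[P-p,Ro.from_matrix(R@Rc.T).as_rotvec()];j=J(qq);qq=qq+np.linalg.pinv(j)@e
            out.append(qq)
    return out
if __name__=='__main__':
    for P in((.4355,.0838,.166),(.4355,.0838,.25),(.606,.207,.19)):
        q,_=goto(np.array([-1.06,.5,.93,2.26,-.66,.67,-1.36]),np.array(P),Rg)
        for a in scan(q)[::4]: print(P,np.round(axd(a),3),a.round(2),np.minimum(a-LIM[:,0],LIM[:,1]-a).min().round(2))
E
python3 ns.py
```

```text
(0.4355, 0.0838, 0.166) [0.072 0.143] [-1.07  0.51  0.95  2.26 -0.68  0.68 -1.34] 0.18
(0.4355, 0.0838, 0.166) [0.087 0.155] [-1.12  0.56  1.03  2.26 -0.76  0.72 -1.26] 0.18
(0.4355, 0.0838, 0.166) [0.104 0.168] [-1.17  0.61  1.11  2.27 -0.84  0.77 -1.19] 0.17
(0.4355, 0.0838, 0.166) [0.119 0.181] [-1.21  0.68  1.19  2.27 -0.91  0.82 -1.11] 0.17
(0.4355, 0.0838, 0.166) [0.134 0.197] [-1.24  0.75  1.26  2.27 -0.98  0.89 -1.04] 0.17
(0.4355, 0.0838, 0.166) [0.149 0.212] [-1.27  0.82  1.33  2.27 -1.05  0.96 -0.98] 0.13
(0.4355, 0.0838, 0.166) [0.163 0.228] [-1.29  0.9   1.4   2.27 -1.11  1.05 -0.92] 0.06
(0.4355, 0.0838, 0.166) [0.176 0.242] [-1.3   0.99  1.47  2.27 -1.16  1.14 -0.87] -0.01
(0.4355, 0.0838, 0.166) [0.187 0.253] [-1.3   1.08  1.53  2.27 -1.21  1.23 -0.82] -0.07
(0.4355, 0.0838, 0.166) [0.196 0.26 ] [-1.3   1.18  1.59  2.27 -1.25  1.33 -0.78] -0.13
(0.4355, 0.0838, 0.25) [0.068 0.119] [-1.31  0.35  1.22  2.2  -0.44  0.87 -1.54] 0.24
(0.4355, 0.0838, 0.25) [0.081 0.129] [-1.35  0.41  1.3   2.2  -0.52  0.89 -1.45] 0.16
(0.4355, 0.0838, 0.25) [0.095 0.14 ] [-1.38  0.48  1.37
[... 778 characters left out ...]
.78 -0.79  1.02 -1.48] 0.46
(0.606, 0.207, 0.19) [0.145 0.284] [-1.12  0.86  1.09  1.79 -0.87  1.07 -1.42] 0.37
(0.606, 0.207, 0.19) [0.157 0.302] [-1.15  0.92  1.17  1.79 -0.95  1.13 -1.36] 0.29
(0.606, 0.207, 0.19) [0.169 0.321] [-1.18  0.98  1.26  1.79 -1.02  1.19 -1.31] 0.2
(0.606, 0.207, 0.19) [0.179 0.34 ] [-1.2   1.06  1.34  1.8  -1.1   1.26 -1.26] 0.12
(0.606, 0.207, 0.19) [0.188 0.358] [-1.22  1.13  1.42  1.8  -1.17  1.34 -1.21] 0.04
(0.606, 0.207, 0.19) [0.197 0.375] [-1.23  1.21  1.5   1.8  -1.23  1.43 -1.18] -0.04
(0.606, 0.207, 0.19) [0.205 0.39 ] [-1.23  1.29  1.58  1.81 -1.3   1.51 -1.14] -0.12
(0.606, 0.207, 0.19) [0.212 0.403] [-1.23  1.38  1.66  1.81 -1.36  1.6  -1.12] -0.2
```

```bash
cat > opt7.py <<'E'
from tr import *
import time,sys
seed=int(sys.argv[1]);K=int(sys.argv[2]);TL=float(sys.argv[3]);rng=np.random.default_rng(seed)
q0=np.array([-1.603,.3399,1.0598,1.9433,-.3455,1.0465,-2.7545])
F=[((.4355,.0838,.228),Rg),((.4355,.0838,.166),Rg),((.4355,.0838,.22),Rg),((.606,.207,.22),Rg)]
def mk(x): return [(x[6*k:6*k+3],Ro.from_rotvec([x[6*k+4],x[6*k+5],0]).as_matrix()@Y(x[6*k+3])) for k in range(K)]
def ev(x,v=0):
    q=q0;tr=[]
    for P,R in mk(x)+F:
        q,t_=goto(q,np.array(P,float),R);tr+=t_
        if np.minimum(q-LIM[:,0],LIM[:,1]-q).min()<.0: return 1
    tr=np.array(tr);lim=np.minimum(tr-LIM[:,0],LIM[:,1]-tr).min()
    if lim<.06: return 1-lim
    c=np.array([axd(q) for q in tr])
    return -min(c[:,0].min(),c[:,1].min()-.03,.1)+len(tr)*2e-5
B=np.array([(.36,.8),(.08,.6),(.2,.42),(-1.6,1.),(-TL,TL),(-TL,TL)]*K)
best=(9,None);t0=time.time()
while time.time()-t0<540:
    if best[0]>.5: y_=rng.uniform(B[:,0],B[:,1]);y_[4::6]*=.3;y_[5::6]*=.3
    else:
        m=rng.random(6*K)<rng.choice([.1,.3,1]);y_=np.clip(best[1]+m*rng.normal(size=6*K)*(B[:,1]-B[:,0])*rng.choice([.02,.06,.2]),B[:,0],B[:,1])
    if any(not .43<np.hypot(y_[6*k],y_[6*k+1])<.85 for k in range(K)): continue
    c=ev(y_)
    if c<best[0]: best=(c,y_)
print(best[0],best[1].reshape(K,6).round(3).tolist());show(mk(best[1])+F,q0)
E
(OMP_NUM_THREADS=1 timeout 575 python3 opt7.py 1 2 .5 > o1.txt & OMP_NUM_THREADS=1 python3 opt7.py 2 3 .5 > o2.txt & OMP_NUM_THREADS=1 python3 opt7.py 3 4 .5 > o3.txt & OMP_NUM_THREADS=1 python3 opt7.py 4 3 .01 > o4.txt & wait); sed 's/np.float64//g' o?.txt
```

```text
-0.05511248658613515 [[0.558, 0.448, 0.259, -0.682, -0.23, -0.107], [0.41, 0.134, 0.418, -0.585, 0.12, 0.172]]
4 [0.55841584 0.44830829 0.25948332] [(0.107), (0.125), (0.142), (0.157)] 0.325 [-1.39  0.82  0.95  1.48 -0.42  1.18 -2.84]
13 [0.41037794 0.13449571 0.41785512] [(0.144), (0.129), (0.113), (0.096), (0.081), (0.069), (0.062), (0.063), (0.067)] 0.086 [-1.55 -0.17  1.13  1.92 -0.03  1.4  -2.72]
19 (0.4355, 0.0838, 0.228) [(0.068), (0.065), (0.069), (0.064), (0.06), (0.056)] 0.114 [-1.19  0.35  1.05  2.22 -0.43  0.79 -1.57]
21 (0.4355, 0.0838, 0.166) [(0.056), (0.059)] 0.134 [-1.02  0.48  0.87  2.26 -0.61  0.65 -1.42]
23 (0.4355, 0.0838, 0.22) [(0.057), (0.056)] 0.116 [-1.16  0.36  1.03  2.22 -0.45  0.78 -1.55]
28 (0.606, 0.207, 0.22) [(0.062), (0.071), (0.082), (0.093), (0.104)] 0.234 [-1.01  0.68  0.87  1.76 -0.61  1.   -1.62]
-0.06250779919557276 [[0.643, 0.303, 0.2, -0.072, 0.5, 0.105], [0.462, 0.6, 0.202, -0.305, -0.185, -0.496], [0.36, 0.439, 0.416, -0.236, 0.5, -0.095]]
7 [0.64296287 0.30256973 0.2       ] [(0.082), (0.075), (0.069), (0.066), (0.064), (0.066), (0.074)] 0
[... 2424 characters left out ...]
6 -0.14  1.02  1.92  0.12  1.28 -2.16]
13 [0.57280846 0.16899221 0.2689942 ] [(0.064), (0.071), (0.072), (0.077), (0.084)] 0.209 [-1.09  0.56  0.98  1.84 -0.55  1.03 -1.47]
15 [0.56745683 0.15546803 0.33842585] [(0.078), (0.074)] 0.202 [-1.15  0.48  1.09  1.78 -0.47  1.18 -1.6 ]
19 (0.4355, 0.0838, 0.228) [(0.071), (0.069), (0.067), (0.064)] 0.12 [-1.23  0.38  1.12  2.22 -0.48  0.81 -1.51]
21 (0.4355, 0.0838, 0.166) [(0.065), (0.067)] 0.14 [-1.05  0.5   0.92  2.26 -0.66  0.67 -1.37]
23 (0.4355, 0.0838, 0.22) [(0.065), (0.064)] 0.122 [-1.2   0.39  1.09  2.23 -0.5   0.79 -1.5 ]
28 (0.606, 0.207, 0.22) [(0.071), (0.08), (0.09), (0.101), (0.112)] 0.241 [-1.04  0.7   0.91  1.76 -0.65  1.01 -1.59]
```

```bash
python3 - <<'E'
s=open('opt7.py').read()
s=s.replace("best=(9,None);t0","x0=np.array([[0.62,0.12,0.36,-0.965,0.33,0.221],[0.66,0.1,0.38,-1.236,-0.343,-0.5],[0.36,0.412,0.381,0.137,0.347,-0.143],[0.58,0.161,0.364,0.387,-0.06,0.5]]+[[.5,.15,.3,.1,0,.1]]*(K-4)).ravel()\nbest=(9,x0);print(ev(x0));t0")
s=s.replace("(.2,.42)","(.25,.46)").replace("y_=rng.uniform(B[:,0],B[:,1]);y_[4::6]*=.3;y_[5::6]*=.3","y_=np.clip(x0+rng.normal(size=6*K)*(B[:,1]-B[:,0])*.08,B[:,0],B[:,1])")
s=s.replace("    c=ev(y_)\n","    if any(y_[6*k]>.6 and y_[6*k+2]<.36 for k in range(K)): continue\n    c=ev(y_)\n").replace("<540","<560").replace(",.1)+",",.11)+")
open('opt8.py','w').write(s)
E
for s in 1 2 3 4; do OMP_NUM_THREADS=1 nohup python3 opt8.py $s $((4+s/4)) .55 > o$s.txt 2>&1 & done; sleep 575; sed 's/np.float64//g' o?.txt
```

```text
1.0419872882342984
-0.07567943289571069 [[0.76, 0.106, 0.366, -1.247, 0.256, 0.259], [0.706, 0.212, 0.379, -0.752, -0.273, -0.55], [0.36, 0.396, 0.352, 0.621, 0.285, -0.359], [0.575, 0.163, 0.405, 0.331, -0.122, 0.46]]
10 [0.75998225 0.10583636 0.36557712] [(0.085), (0.082), (0.08), (0.079), (0.079), (0.079), (0.082), (0.084), (0.092), (0.099)] 0.217 [-0.53  0.85  0.91  1.08 -0.83  1.79 -2.73]
17 [0.70622083 0.21195941 0.37854421] [(0.098), (0.098), (0.104), (0.11), (0.118), (0.126), (0.137)] 0.279 [-1.29  0.74  1.24  1.67 -0.41  0.72 -2.56]
29 [0.36       0.39602616 0.35234634] [(0.13), (0.124), (0.118), (0.113), (0.107), (0.103), (0.099), (0.095), (0.091), (0.087), (0.083), (0.077)] 0.162 [-2.29  0.06  1.4   2.14  0.08  0.54 -2.07]
36 [0.57484245 0.16281029 0.40465631] [(0.077), (0.077), (0.078), (0.079), (0.081), (0.086), (0.094)] 0.229 [-0.96  0.66  1.03  1.38 -0.41  1.86 -1.31]
42 (0.4355, 0.0838, 0.228) [(0.09), (0.086), (0.083), (0.082), (0.081), (0.079)] 0.132 [-1.28  0.44  1.21  2.22 -0.56  0.84 -1.42]
44 (0.4355, 0.0838, 0.166) [(0.079), (0.081)] 0.15 [-1.11  0.54  1.    2.
[... 3683 characters left out ...]
.27943911 0.35539668] [(0.077), (0.076), (0.076), (0.076), (0.078), (0.083), (0.089)] 0.227 [-1.    0.62  0.88  1.45 -0.59  1.57 -1.24]
38 [0.58759292 0.10526051 0.29784504] [(0.085), (0.083), (0.081), (0.08), (0.08)] 0.207 [-1.    0.58  1.06  1.76 -0.54  1.2  -1.32]
43 (0.4355, 0.0838, 0.228) [(0.078), (0.076), (0.076), (0.076), (0.076)] 0.13 [-1.27  0.43  1.2   2.22 -0.55  0.84 -1.44]
45 (0.4355, 0.0838, 0.166) [(0.077), (0.079)] 0.149 [-1.1   0.53  0.99  2.26 -0.72  0.7  -1.31]
47 (0.4355, 0.0838, 0.22) [(0.077), (0.075)] 0.131 [-1.25  0.44  1.16  2.23 -0.57  0.82 -1.43]
52 (0.606, 0.207, 0.22) [(0.083), (0.092), (0.102), (0.112), (0.121)] 0.251 [-1.07  0.73  0.98  1.76 -0.7   1.04 -1.55]
```

```bash
sleep 15; sed 's/np.float64//g' o?.txt
```

```text
1.0419872882342984
-0.07567943289571069 [[0.76, 0.106, 0.366, -1.247, 0.256, 0.259], [0.706, 0.212, 0.379, -0.752, -0.273, -0.55], [0.36, 0.396, 0.352, 0.621, 0.285, -0.359], [0.575, 0.163, 0.405, 0.331, -0.122, 0.46]]
10 [0.75998225 0.10583636 0.36557712] [(0.085), (0.082), (0.08), (0.079), (0.079), (0.079), (0.082), (0.084), (0.092), (0.099)] 0.217 [-0.53  0.85  0.91  1.08 -0.83  1.79 -2.73]
17 [0.70622083 0.21195941 0.37854421] [(0.098), (0.098), (0.104), (0.11), (0.118), (0.126), (0.137)] 0.279 [-1.29  0.74  1.24  1.67 -0.41  0.72 -2.56]
29 [0.36       0.39602616 0.35234634] [(0.13), (0.124), (0.118), (0.113), (0.107), (0.103), (0.099), (0.095), (0.091), (0.087), (0.083), (0.077)] 0.162 [-2.29  0.06  1.4   2.14  0.08  0.54 -2.07]
36 [0.57484245 0.16281029 0.40465631] [(0.077), (0.077), (0.078), (0.079), (0.081), (0.086), (0.094)] 0.229 [-0.96  0.66  1.03  1.38 -0.41  1.86 -1.31]
42 (0.4355, 0.0838, 0.228) [(0.09), (0.086), (0.083), (0.082), (0.081), (0.079)] 0.132 [-1.28  0.44  1.21  2.22 -0.56  0.84 -1.42]
44 (0.4355, 0.0838, 0.166) [(0.079), (0.081)] 0.15 [-1.11  0.54  1.    2.
[... 3683 characters left out ...]
.27943911 0.35539668] [(0.077), (0.076), (0.076), (0.076), (0.078), (0.083), (0.089)] 0.227 [-1.    0.62  0.88  1.45 -0.59  1.57 -1.24]
38 [0.58759292 0.10526051 0.29784504] [(0.085), (0.083), (0.081), (0.08), (0.08)] 0.207 [-1.    0.58  1.06  1.76 -0.54  1.2  -1.32]
43 (0.4355, 0.0838, 0.228) [(0.078), (0.076), (0.076), (0.076), (0.076)] 0.13 [-1.27  0.43  1.2   2.22 -0.55  0.84 -1.44]
45 (0.4355, 0.0838, 0.166) [(0.077), (0.079)] 0.149 [-1.1   0.53  0.99  2.26 -0.72  0.7  -1.31]
47 (0.4355, 0.0838, 0.22) [(0.077), (0.075)] 0.131 [-1.25  0.44  1.16  2.23 -0.57  0.82 -1.43]
52 (0.606, 0.207, 0.22) [(0.083), (0.092), (0.102), (0.112), (0.121)] 0.251 [-1.07  0.73  0.98  1.76 -0.7   1.04 -1.55]
```

```bash
python3 - <<'E'
import numpy as np
P=np.load('P.npy');S=np.load('S.npy')
for u,v in((264,110),(268,125),(250,110),(225,116),(180,133),(130,145),(95,154),(90,155)): print(u,v,np.nanmax(P[v-3:v+4,u-3:u+4].reshape(-1,3),0).round(3),P[v,u].round(3))
for u,v in((366,160),(368,130),(370,100),(340,88),(300,75),(260,62)): print(u,v,S[v,u].round(3))
E
```

```text
264 110 [0.985 0.204 0.24 ] [0.827 0.165 0.23 ]
268 125 [0.878 0.176 0.167] [0.823 0.165 0.139]
250 110 [1.034 0.278 0.249] [0.821 0.195 0.248]
225 116 [1.031 0.368 0.248] [0.809 0.254 0.245]
180 133 [0.857 0.418 0.243] [0.827 0.402 0.094]
130 145 [0.785 0.525 0.242] [0.782 0.516 0.145]
95 154 [0.744 0.583 0.242] [0.74  0.576 0.215]
90 155 [0.74  0.59  0.242] [0.735 0.583 0.226]
366 160 [0.826 0.165 0.051]
368 130 [0.825 0.166 0.145]
370 100 [0.826 0.168 0.228]
340 88 [ 0.339 -0.143  0.634]
300 75 [0.784 0.347 0.237]
260 62 [0.758 0.457 0.239]
```

```bash
cat > leg.py <<'E'
from tr import *
from bench import r
import sys
def leg(P,R,n=None):
    o=r.get_obs();q=np.array(o['joints']);p=np.array(o['tcp_pos']);R0=Ro.from_rotvec(o['orientation']).as_matrix()
    dp=np.array(P)-p;rv=Ro.from_matrix(R@R0.T).as_rotvec()
    n=n or max(2,int(np.ceil(max(np.abs(dp).max()/.035,np.abs(rv).max()/.12,np.linalg.norm(rv)/.12))))
    print('t',round(o['clock'],2),'q',q.round(3),'now clr',np.round(axd(q),3));print(n,'row',(dp/n).round(4),(rv/n).round(3))
    q2,t_=goto2(q,dp,rv);print('end',q2.round(2),[round(float(axd(a)[0]),3) for a in t_],'lim',min(np.minimum(a-LIM[:,0],LIM[:,1]-a).min() for a in t_).round(3))
    print('maxstep',np.abs(np.diff(np.array([q]+list(t_)),axis=0)).max(0).round(2))
def wp(x): return np.array(x[:3]),Ro.from_rotvec([x[4],x[5],0]).as_matrix()@Y(x[3])
E
python3 -c "
from leg import *
leg(*wp([0.632, 0.253, 0.363, -1.261, 0.268, 0.466]))"
```

```text
t 6.93 q [-1.604  0.347  1.05   1.944 -0.352  1.044 -2.756] now clr [0.09  0.209]
7 row [ 0.0306 -0.0097  0.0069] [ 0.016  0.077 -0.086]
end [-0.82  0.76  0.92  1.29 -0.82  1.85 -2.91] [0.089, 0.088, 0.09, 0.092, 0.095, 0.099, 0.103] lim 0.053
maxstep [0.13 0.06 0.03 0.1  0.08 0.12 0.07]
```

```bash
python3 -m handwheel '[[[0.0265,-0.0085,0.006,0.014,0.066,-0.073,0.085],[0.0265,-0.0085,0.006,0.014,0.066,-0.073,0.085],[0.0265,-0.0085,0.006,0.014,0.066,-0.073,0.085],[0.0265,-0.0085,0.006,0.014,0.066,-0.073,0.085],[0.0265,-0.0085,0.006,0.014,0.066,-0.073,0.085],[0.0265,-0.0085,0.006,0.014,0.066,-0.073,0.085],[0.0265,-0.0085,0.006,0.014,0.066,-0.073,0.085],[0.0265,-0.0085,0.006,0.014,0.066,-0.073,0.085],[0,0,0,0,0,0,0.085]]]'; python3 -c "
from leg import *
leg(*wp([0.767, 0.087, 0.37, -1.373, -0.334, -0.532]))"
```

```text
clock: 7.68
tcp_pos: [0.6335, 0.2486, 0.3575]
orientation: [2.251, -1.888, -0.789]
contact_force: [-1.1, -1.0, -0.9]
grip_width: 0.0848
t 7.68 q [-0.801  0.782  0.898  1.305 -0.819  1.821 -2.879] now clr [0.107 0.233]
10 row [ 0.0133 -0.0162  0.0012] [-0.059 -0.1   -0.012]
end [-1.06  0.86  1.26  1.63 -0.64  0.69 -2.86] [0.108, 0.109, 0.111, 0.115, 0.119, 0.124, 0.13, 0.136, 0.143] lim 0.091
maxstep [0.04 0.04 0.05 0.04 0.04 0.14 0.01]
```

```bash
python3 -m handwheel '[[[0.0133,-0.0162,0.0012,-0.059,-0.1,-0.012,0.085],[0.0133,-0.0162,0.0012,-0.059,-0.1,-0.012,0.085],[0.0133,-0.0162,0.0012,-0.059,-0.1,-0.012,0.085],[0.0133,-0.0162,0.0012,-0.059,-0.1,-0.012,0.085],[0.0133,-0.0162,0.0012,-0.059,-0.1,-0.012,0.085],[0.0133,-0.0162,0.0012,-0.059,-0.1,-0.012,0.085],[0.0133,-0.0162,0.0012,-0.059,-0.1,-0.012,0.085],[0.0133,-0.0162,0.0012,-0.059,-0.1,-0.012,0.085],[0.0133,-0.0162,0.0012,-0.059,-0.1,-0.012,0.085],[0.0133,-0.0162,0.0012,-0.059,-0.1,-0.012,0.085]]]'; python3 -c "
from leg import *
leg(*wp([0.36, 0.449, 0.442, 0.59, 0.136, -0.196]))"
```

```text
clock: 8.52
tcp_pos: [0.763, 0.0929, 0.3722]
orientation: [-2.102, 1.965, -0.926]
contact_force: [0.4, 1.3, -1.0]
grip_width: 0.0852
t 8.52 q [-1.117  0.814  1.319  1.628 -0.597  0.74  -2.864] now clr [0.138 0.274]
17 row [-0.0237  0.0209  0.0041] [-0.023  0.025  0.109]
end [-2.21  0.16  1.34  1.78 -0.1   1.1  -1.99] [0.132, 0.126, 0.121, 0.117, 0.114, 0.111, 0.108, 0.106, 0.105, 0.103, 0.101, 0.099, 0.096, 0.093, 0.091, 0.09] lim -0.02
maxstep [0.09 0.06 0.06 0.05 0.05 0.05 0.08]
```

```bash
sed -e 's/^q0=.*/q0=np.array([-1.117,.814,1.319,1.628,-.597,.74,-2.864])/' -e 's/x0=np.array(.*ravel()/x0=np.array([[0.42,0.4,0.42,0.4,0.136,-0.196],[0.526,0.334,0.25,0.804,0.116,0.538]][2-K:]).ravel()/' -e 's/<560/<240/' opt8.py > opt9.py; for s in 1 2 3 4; do OMP_NUM_THREADS=1 python3 opt9.py $s $((1+(s>1))) .55 > o$s.txt 2>&1 & done; wait; sed 's/np.float64//g' o?.txt
```

```text
-0.027555805611826033
-0.06169738707223093 [[0.429, 0.107, 0.333, 0.774, -0.235, -0.141]]
17 [0.4285281  0.10724621 0.3330274 ] [(0.13), (0.121), (0.113), (0.103), (0.095), (0.087), (0.081), (0.075), (0.071), (0.068), (0.066), (0.065), (0.064), (0.064), (0.064), (0.064), (0.062)] 0.095 [-1.74 -0.12  1.19  2.14  0.44  1.1  -1.71]
24 (0.4355, 0.0838, 0.228) [(0.064), (0.076), (0.073), (0.071), (0.068), (0.065), (0.063)] 0.119 [-1.22  0.38  1.11  2.22 -0.47  0.81 -1.52]
26 (0.4355, 0.0838, 0.166) [(0.063), (0.066)] 0.139 [-1.05  0.5   0.91  2.26 -0.65  0.67 -1.38]
28 (0.4355, 0.0838, 0.22) [(0.063), (0.062)] 0.121 [-1.2   0.39  1.08  2.22 -0.49  0.79 -1.51]
33 (0.606, 0.207, 0.22) [(0.07), (0.078), (0.089), (0.1), (0.111)] 0.24 [-1.03  0.7   0.91  1.76 -0.64  1.01 -1.6 ]
-0.07382631269758555
-0.08659202461170543 [[0.36, 0.468, 0.46, 0.274, 0.245, -0.109], [0.518, 0.404, 0.25, 0.948, 0.107, 0.55]]
14 [0.36       0.46791112 0.46      ] [(0.131), (0.124), (0.118), (0.113), (0.109), (0.105), (0.103), (0.1), (0.097), (0.095), (0.092), (0.089), (0.087), (0.087)] 0.234 [-2.04  0.18  1.23  1.76
[... 1897 characters left out ...]
(0.093), (0.09), (0.089), (0.088)] 0.233 [-2.09  0.17  1.27  1.77 -0.02  1.19 -1.89]
23 [0.52622584 0.37066833 0.26241363] [(0.09), (0.09), (0.091), (0.093), (0.099), (0.109), (0.121)] 0.251 [-0.99  0.76  0.74  1.47 -0.75  1.65 -1.01]
32 (0.4355, 0.0838, 0.228) [(0.113), (0.106), (0.099), (0.095), (0.091), (0.089), (0.088), (0.088), (0.09)] 0.14 [-1.31  0.48  1.26  2.22 -0.62  0.87 -1.36]
34 (0.4355, 0.0838, 0.166) [(0.09), (0.092)] 0.158 [-1.14  0.57  1.05  2.26 -0.78  0.73 -1.24]
36 (0.4355, 0.0838, 0.22) [(0.09), (0.088)] 0.141 [-1.28  0.49  1.23  2.23 -0.63  0.85 -1.36]
41 (0.606, 0.207, 0.22) [(0.095), (0.104), (0.113), (0.121), (0.129)] 0.261 [-1.1   0.77  1.04  1.76 -0.75  1.07 -1.5 ]
```

```bash
python3 -c "
from leg import *
leg(*wp([0.36, 0.468, 0.46, 0.274, 0.245, -0.109]))"
```

```text
t 8.52 q [-1.117  0.814  1.319  1.628 -0.597  0.74  -2.864] now clr [0.138 0.274]
14 row [-0.0288  0.0268  0.0063] [-0.006  0.029  0.116]
end [-2.14  0.16  1.32  1.74 -0.26  1.12 -2.2 ] [0.131, 0.124, 0.118, 0.113, 0.109, 0.106, 0.104, 0.101, 0.099, 0.097, 0.094, 0.091, 0.089, 0.088] lim -0.006
maxstep [0.1  0.07 0.07 0.05 0.04 0.05 0.08]
```

```bash
python3 -m handwheel '[[[0,0,0,0,0,0,0.085]]]'; python3 -c "
from leg import *
o=r.get_obs();p,R=pose(o['joints']);print(p,o['tcp_pos'],(Ro.from_matrix(R).inv()*Ro.from_rotvec(o['orientation'])).as_rotvec())
W=wp([0.36, 0.468, 0.46, 0.274, 0.245, -0.109]);leg(*W)
show([W,wp([0.518, 0.404, 0.25, 0.948, 0.107, 0.55]),(np.array([.4355,.0838,.228]),Rg)],o['joints'])"
```

```text
clock: 8.6
tcp_pos: [0.7618, 0.0922, 0.3693]
orientation: [-2.105, 1.97, -0.925]
contact_force: [-1.4, 0.4, -1.4]
grip_width: 0.0852
[0.7532961  0.09272767 0.38690483] [0.7618024  0.09218907 0.36931452] [-3.46944695e-16  1.80411242e-16 -4.99600361e-16]
t 8.6 q [-1.117  0.817  1.318  1.631 -0.597  0.741 -2.865] now clr [0.139 0.274]
14 row [-0.0287  0.0268  0.0065] [-0.005  0.029  0.116]
end [-2.14  0.16  1.32  1.74 -0.26  1.12 -2.2 ] [0.131, 0.124, 0.118, 0.113, 0.11, 0.106, 0.104, 0.102, 0.099, 0.097, 0.094, 0.091, 0.089, 0.088] lim -0.005
maxstep [0.1  0.07 0.07 0.05 0.04 0.05 0.08]
14 [0.36  0.468 0.46 ] [np.float64(0.131), np.float64(0.124), np.float64(0.119), np.float64(0.113), np.float64(0.109), np.float64(0.106), np.float64(0.103), np.float64(0.1), np.float64(0.098), np.float64(0.095), np.float64(0.092), np.float64(0.089), np.float64(0.087), np.float64(0.087)] 0.234 [-2.04  0.18  1.23  1.76 -0.29  1.08 -2.17]
21 [0.518 0.404 0.25 ] [np.float64(0.088), np.float64(0.089), np.float64(0.09), np.float64(0.094), np.float64(0.103), np.float64(0.114), np.float64(0.126)] 0.259 [-1.02  0.78  0.7   1.44 -0.74  1.63 -0.95]
31 [0.4355 0.0838 0.228 ] [np.float64(0.119), np.float64(0.112), np.float64(0.105), np.float64(0.099), np.float64(0.095), np.float64(0.091), np.float64(0.089), np.float64(0.088), np.float64(0.088), np.float64(0.089)] 0.139 [-1.31  0.48  1.26  2.22 -0.62  0.87 -1.36]
```

```bash
python3 - <<'E'
s=open('kin.py').read()
add=""",
([-1.5472,.6401,.8684,1.8706,-.6085,.9269,-2.8612],[.4048,.4442,.1954],[2.823,-1.366,-.005]),
([-1.603,.3399,1.0598,1.9433,-.3455,1.0465,-2.7545],[.4212,.3152,.3187],[-2.892,1.208,-.003]),
([-.801,.782,.898,1.305,-.819,1.821,-2.879],[.6335,.2486,.3575],[2.251,-1.888,-.789]),
([-1.117,.817,1.318,1.631,-.597,.741,-2.865],[.7618,.0922,.3693],[-2.105,1.97,-.925])]
def mdh"""
s=s.replace("]\ndef mdh",add,1);open('kin.py','w').write(s)
E
sed -i 's/^w=np.ones(24)\*20./w=np.ones(24)*10./; s#/.0005#/.001#g' k2.py; python3 k2.py
```

```text
[[-0.    -0.     0.287]
 [ 0.001 -0.015 -0.   ]
 [-0.001 -0.015  0.542]
 [ 0.    -0.016  0.   ]
 [ 0.    -0.016  0.472]
 [-0.    -0.     0.   ]
 [ 0.    -0.     0.027]
 [-0.    -0.     0.227]]
[-0. -0.  0.]
[0. 0. 0.]
[ 0.1  0.  -0. ]
[-0. -0.  0.]
[-0.  0. -0.]
[-0.1 -0.  -0. ]
[ 0.1 -0.  -0.1]
[ 0. -0.  0.]
[-0.  0.  0.]
[ 0.   0.1 -0. ]
[-0.  0.  0.]
[-0. -0. -0.]
[[-0.0, -0.0, 0.287], [0.014, -0.007, 0.287], [0.141, 0.204, 0.77], [0.154, 0.196, 0.77], [0.39, 0.546, 0.558], [0.391, 0.546, 0.558], [0.391, 0.545, 0.531], [0.391, 0.546, 0.304]]
```

```bash
python3 - <<'E'
s=open('plan.py').read()
s=s.replace("a,b=np.array([0,0,.308]),ps[3]","C_=chain(q);b=ps[2];a=b-C_[2]@np.array([0,0,.542])").replace("a,b=ps[3],ps[4];","a,b=ps[3]+0*b,ps[4];")
open('plan.py','w').write(s)
E
python3 - <<'E'
from plan import *
for i in (2,6,7,9): print(np.round(axd(D[i][0]),3))
E
python3 -c "
from leg import *
o=r.get_obs()
W=wp([0.36, 0.468, 0.46, 0.274, 0.245, -0.109])
show([W,wp([0.518, 0.404, 0.25, 0.948, 0.107, 0.55]),(np.array([.4355,.0838,.228]),Rg)],o['joints'])"
```

```text
[0.069 0.22 ]
[0.128 0.285]
[0.102 0.247]
[0.086 0.204]
14 [0.36  0.468 0.46 ] [np.float64(0.143), np.float64(0.134), np.float64(0.126), np.float64(0.119), np.float64(0.113), np.float64(0.108), np.float64(0.104), np.float64(0.1), np.float64(0.096), np.float64(0.093), np.float64(0.089), np.float64(0.086), np.float64(0.085), np.float64(0.085)] 0.237 [-2.02  0.2   1.21  1.76 -0.31  1.07 -2.17]
21 [0.518 0.404 0.25 ] [np.float64(0.086), np.float64(0.088), np.float64(0.092), np.float64(0.1), np.float64(0.112), np.float64(0.125), np.float64(0.138)] 0.263 [-1.01  0.78  0.67  1.45 -0.74  1.61 -0.95]
31 [0.4355 0.0838 0.228 ] [np.float64(0.13), np.float64(0.122), np.float64(0.115), np.float64(0.107), np.float64(0.101), np.float64(0.095), np.float64(0.091), np.float64(0.089), np.float64(0.088), np.float64(0.088)] 0.135 [-1.32  0.46  1.27  2.21 -0.59  0.87 -1.4 ]
```

```bash
python3 -c "
from leg import *
leg(*wp([0.36, 0.468, 0.46, 0.274, 0.245, -0.109]))"
```

```text
t 8.6 q [-1.117  0.817  1.318  1.631 -0.597  0.741 -2.865] now clr [0.151 0.278]
14 row [-0.0287  0.0268  0.0065] [-0.005  0.029  0.116]
end [-2.02  0.2   1.21  1.76 -0.31  1.07 -2.17] [0.143, 0.134, 0.126, 0.119, 0.113, 0.108, 0.104, 0.1, 0.096, 0.093, 0.089, 0.086, 0.085, 0.085] lim 0.065
maxstep [0.09 0.07 0.06 0.06 0.04 0.05 0.08]
```

```bash
python3 -m handwheel '[[[-0.0287,0.0268,0.0065,-0.005,0.029,0.116,0.085],[-0.0287,0.0268,0.0065,-0.005,0.029,0.116,0.085],[-0.0287,0.0268,0.0065,-0.005,0.029,0.116,0.085],[-0.0287,0.0268,0.0065,-0.005,0.029,0.116,0.085],[-0.0287,0.0268,0.0065,-0.005,0.029,0.116,0.085],[-0.0287,0.0268,0.0065,-0.005,0.029,0.116,0.085],[-0.0287,0.0268,0.0065,-0.005,0.029,0.116,0.085]]]'; python3 -c "
from leg import *
leg(*wp([0.36, 0.468, 0.46, 0.274, 0.245, -0.109]))"
```

```text
clock: 9.18
tcp_pos: [0.5588, 0.2812, 0.4184]
orientation: [-2.733, 0.942, -0.576]
contact_force: [-0.6, 0.9, 0.4]
grip_width: 0.0844
t 9.18 q [-1.699  0.376  1.37   1.848 -0.343  0.803 -2.471] now clr [0.101 0.215]
7 row [-0.0284  0.0267  0.0059] [-0.006  0.027  0.115]
end [-2.01  0.2   1.2   1.76 -0.3   1.07 -2.17] [0.097, 0.093, 0.09, 0.087, 0.084, 0.083, 0.084] lim 0.077
maxstep [0.09 0.05 0.06 0.03 0.03 0.05 0.07]
```

Tracks the model. I'll continue.

```bash
python3 -m handwheel '[[[-0.0284,0.0267,0.006,-0.006,0.027,0.115,0.085],[-0.0284,0.0267,0.006,-0.006,0.027,0.115,0.085],[-0.0284,0.0267,0.006,-0.006,0.027,0.115,0.085],[-0.0284,0.0267,0.006,-0.006,0.027,0.115,0.085],[-0.0284,0.0267,0.006,-0.006,0.027,0.115,0.085],[-0.0284,0.0267,0.006,-0.006,0.027,0.115,0.085],[-0.0284,0.0267,0.006,-0.006,0.027,0.115,0.085],[0,0,0,0,0,0,0.085]]]'; python3 -c "
from leg import *
leg(*wp([0.518, 0.404, 0.25, 0.948, 0.107, 0.55]))"
```

```text
clock: 9.85
tcp_pos: [0.355, 0.4728, 0.462]
orientation: [-2.89, -0.204, -0.18]
contact_force: [-0.4, 1.5, -0.6]
grip_width: 0.0851
t 9.85 q [-2.016  0.191  1.185  1.753 -0.293  1.071 -2.18 ] now clr [0.083 0.236]
8 row [ 0.0204 -0.0086 -0.0265] [0.002 0.064 0.089]
end [-1.01  0.78  0.67  1.45 -0.74  1.61 -0.95] [0.085, 0.087, 0.092, 0.1, 0.112, 0.125, 0.138] lim 0.315
maxstep [0.22 0.09 0.11 0.08 0.17 0.09 0.26]
```

```bash
python3 -m handwheel '[[[0.0116,-0.005,-0.0151,0.001,0.037,0.051,0.085],[0.0116,-0.005,-0.0151,0.001,0.037,0.051,0.085],[0.0116,-0.005,-0.0151,0.001,0.037,0.051,0.085],[0.0116,-0.005,-0.0151,0.001,0.037,0.051,0.085],[0.0116,-0.005,-0.0151,0.001,0.037,0.051,0.085],[0.0116,-0.005,-0.0151,0.001,0.037,0.051,0.085],[0.0116,-0.005,-0.0151,0.001,0.037,0.051,0.085]]]';  python3 -m handwheel '[[[0.0116,-0.005,-0.0151,0.001,0.037,0.051,0.085],[0.0116,-0.005,-0.0151,0.001,0.037,0.051,0.085],[0.0116,-0.005,-0.0151,0.001,0.037,0.051,0.085],[0.0116,-0.005,-0.0151,0.001,0.037,0.051,0.085],[0.0116,-0.005,-0.0151,0.001,0.037,0.051,0.085],[0.0116,-0.005,-0.0151,0.001,0.037,0.051,0.085],[0.0116,-0.005,-0.0151,0.001,0.037,0.051,0.085],[0,0,0,0,0,0,0.085]]]'; python3 -c "
from leg import *
leg(np.array([.4355,.0838,.25]),Rg)"
```

```text
clock: 10.43
tcp_pos: [0.4434, 0.4309, 0.3542]
orientation: [-2.781, -0.639, 0.253]
contact_force: [-1.1, 0.4, 0.0]
grip_width: 0.0851
clock: 11.1
tcp_pos: [0.5254, 0.3942, 0.2447]
orientation: [-2.551, -1.052, 0.673]
contact_force: [-1.0, -1.2, -0.4]
grip_width: 0.0854
t 11.1 q [-0.987  0.793  0.668  1.446 -0.731  1.611 -0.958] now clr [0.139 0.263]
9 row [-0.01   -0.0345  0.0006] [-0.039 -0.052 -0.1  ]
end [-1.37  0.41  1.31  2.19 -0.51  0.91 -1.46] [0.13, 0.121, 0.111, 0.102, 0.094, 0.088, 0.084, 0.082, 0.082] lim 0.147
maxstep [0.06 0.06 0.1  0.11 0.04 0.08 0.07]
```

```bash
python3 -m handwheel '[[[-0.01,-0.0345,0.001,-0.039,-0.052,-0.1,0.085],[-0.01,-0.0345,0.001,-0.039,-0.052,-0.1,0.085],[-0.01,-0.0345,0.001,-0.039,-0.052,-0.1,0.085],[-0.01,-0.0345,0.001,-0.039,-0.052,-0.1,0.085],[-0.01,-0.0345,0.001,-0.039,-0.052,-0.1,0.085],[-0.01,-0.0345,0.001,-0.039,-0.052,-0.1,0.085],[-0.01,-0.0345,0.001,-0.039,-0.052,-0.1,0.085],[0,0,0,0,0,0,0.085]]]'; python3 gap.py f >/dev/null; python3 gap2.py; python3 -c "
from leg import *
leg(np.array([.4355,.0838,.25]),Rg)"
```

```text
clock: 11.77
tcp_pos: [0.4511, 0.1485, 0.2564]
orientation: [-3.069, -0.07, 0.158]
contact_force: [-0.9, 0.3, 0.3]
grip_width: 0.0848
[[ 0.175 -0.066  0.661  0.001]
 [ 0.076  0.047  0.551  0.023]
 [ 0.074  0.05   0.555  0.024]
 [ 0.075  0.053  0.554  0.026]
 [ 0.065  0.046  0.556  0.027]
 [ 0.078  0.058  0.552  0.03 ]
 [ 0.061  0.045  0.554  0.03 ]
 [ 0.082  0.065  0.564  0.031]
 [ 0.083  0.065  0.563  0.031]
 [ 0.082  0.061  0.549  0.032]]
t 11.87 q [-1.279  0.447  1.134  2.066 -0.567  1.053 -1.351] now clr [0.081 0.165]
3 row [-0.0061 -0.0235 -0.0023] [-0.026 -0.032 -0.068]
end [-1.37  0.41  1.31  2.19 -0.51  0.91 -1.46] [0.08, 0.08, 0.081] lim 0.15
maxstep [0.03 0.02 0.06 0.04 0.02 0.05 0.04]
```

View pics/s_f.png

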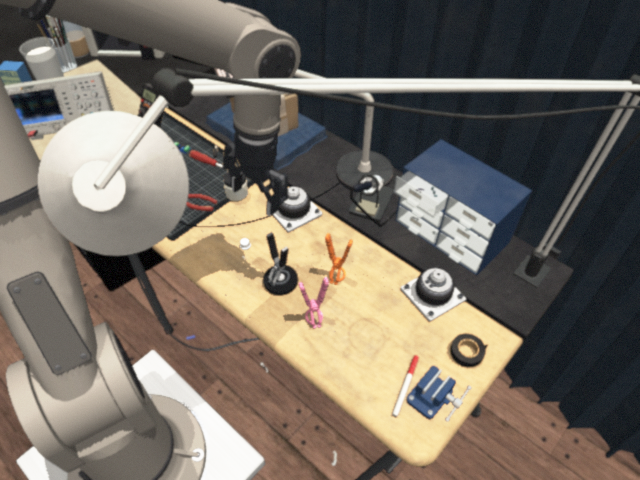

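```bash
python3 -m handwheel '[[[-0.006,-0.0235,-0.002,-0.026,-0.032,-0.068,0.085],[-0.006,-0.0235,-0.002,-0.026,-0.032,-0.068,0.085],[-0.006,-0.0185,-0.002,-0.026,-0.032,-0.068,0.085],[0,0,0,0,0,0,0.085],[0,0,0,0,0,0,0.085]]]'; python3 - <<'E'
from h import *
o=r.get_obs();im,d=r.grab_frame('wrist');save('w1.png',im);np.save('w1d.npy',d)
print(o['tcp_pos'],cv2.Rodrigues(o['orientation'])[0].round(4),o['joints'].round(3),o['tau'].round(1))
C=cal('wrist',o);P=cloud(C,d);np.save('w1P.npy',P)
for l in('circlip_pliers','axle_empty','axle_fitted','pad'):
    for m in r.masks_of(l,'wrist')[:3]: print(l,round(m['p'],2),m['at'],m['pixels'].sum(),np.nanmedian(P[m['pixels']],0).round(3))
E
```

```text
clock: 12.28
tcp_pos: [0.437, 0.0897, 0.2503]
orientation: [3.131, -0.227, -0.001]
contact_force: [0.6, 0.9, -0.7]
grip_width: 0.0849
[0.43704252 0.08972363 0.25033908] [[ 9.895e-01 -1.443e-01 -1.000e-03]
 [-1.443e-01 -9.895e-01 -2.500e-03]
 [-6.000e-04  2.600e-03 -1.000e+00]] [-1.376  0.418  1.306  2.185 -0.515  0.911 -1.474] [  0.4 -24.7  11.4 -20.3   0.2  -0.1  -0.1]
circlip_pliers 0.92 [483.1, 226.9] 3428 [ 0.423 -0.027  0.085]
circlip_pliers 0.89 [332.1, 240.9] 3478 [0.442 0.083 0.098]
circlip_pliers 0.87 [442.8, 67.9] 4521 [ 0.539 -0.005  0.086]
axle_empty 0.94 [142.5, 46.6] 13084 [0.589 0.196 0.042]
axle_empty 0.23 [328.5, 204.0] 3574 [0.448 0.083 0.014]
pad 0.72 [330.0, 204.8] 3452 [0.449 0.084 0.014]
pad 0.61 [298.9, 250.4] 1219 [0.444 0.103 0.116]
```

View pics/w1.png

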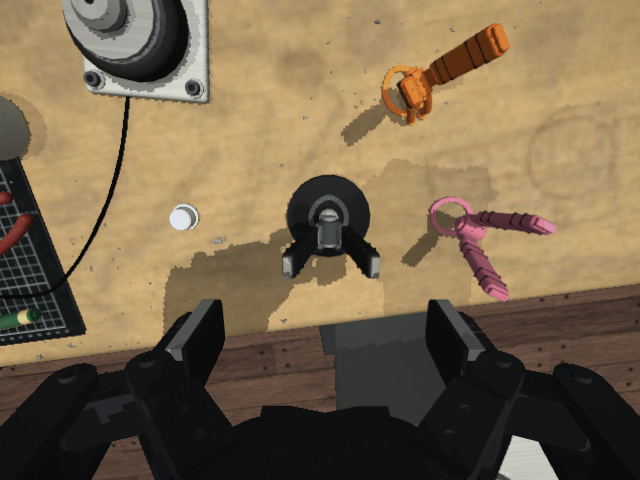

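```bash
cat > hand.py <<'E'
from h import *
def handles(P,c=(.436,.084)):
    A=P.reshape(-1,3);A=A[np.isfinite(A).all(1)]
    m=(np.hypot(A[:,0]-c[0],A[:,1]-c[1])<.06)&(A[:,2]>.085)&(A[:,2]<.16);A=A[m]
    y=np.array([.145,.99])/np.hypot(.145,.99);x=np.array([y[1],-y[0]])
    for lo,hi in((.09,.105),(.105,.12),(.12,.134),(.134,.15)):
        for s in(1,-1):
            B=A[((A[:,:2]-c)@y*s>0)&(A[:,2]>lo)&(A[:,2]<hi)]
            if len(B)>5: print(lo,s,len(B),B.mean(0).round(4),'u',((B[:,:2]-c)@x).min().round(4),((B[:,:2]-c)@x).max().round(4),'v',((B[:,:2]-c)@y).min().round(4),((B[:,:2]-c)@y).max().round(4))
if __name__=='__main__':
    handles(np.load('w1P.npy'))
    P=np.load('w1P.npy').reshape(-1,3);m=(np.hypot(P[:,0]-.436,P[:,1]-.084)<.06)&(P[:,2]>.008)&(P[:,2]<.018);print('pad',np.nanpercentile(P[m],[1,99],axis=0).round(4))
E
python3 hand.py
```

```text
0.09 1 176 [0.4435 0.0988 0.0976] u -0.0053 0.0103 v 0.0126 0.0226
0.09 -1 200 [0.439  0.0703 0.0974] u -0.0057 0.0104 v -0.0205 -0.0102
0.105 1 215 [0.4441 0.102  0.1128] u -0.0059 0.0105 v 0.0159 0.0262
0.105 -1 238 [0.4387 0.067  0.1129] u -0.0062 0.0108 v -0.0238 -0.0133
0.12 1 300 [0.4442 0.1053 0.128 ] u -0.0063 0.0104 v 0.0189 0.0294
0.12 -1 316 [0.4381 0.0638 0.128 ] u -0.0058 0.0104 v -0.0267 -0.0163
0.134 1 256 [0.4425 0.1086 0.1362] u -0.0049 0.0098 v 0.0215 0.0288
0.134 -1 259 [0.4355 0.0609 0.1363] u -0.0048 0.01 v -0.0264 -0.0191
pad [[0.4026 0.0492 0.0121]
 [0.4745 0.1209 0.0178]]
```

```bash
python3 -c "
from leg import *
leg(np.array([.4385,.085,.165]),Rg)"
```

```text
t 12.53 q [-1.374  0.418  1.306  2.184 -0.515  0.91  -1.474] now clr [0.083 0.131]
3 row [ 0.0003 -0.0014 -0.0285] [ 0.001  0.    -0.   ]
end [-1.14  0.53  1.04  2.25 -0.7   0.74 -1.32] [0.084, 0.086, 0.088] lim 0.189
maxstep [0.08 0.04 0.09 0.03 0.07 0.06 0.05]
```

```bash
python3 -m handwheel '[[[0.001,-0.003,0,0.002,0,0,0.085],[0.0005,-0.0018,-0.015,0,0,0,0.085],[0,0,-0.018,0,0,0,0.085],[0,0,-0.018,0,0,0,0.085],[0,0,-0.018,0,0,0,0.085],[0,0,-0.016,0,0,0,0.085],[0,0,0,0,0,0,0.085],[0,0,0,0,0,0,0.085]]]' 25; python3 - <<'E'
from h import *
o=r.get_obs();im,d=r.grab_frame('wrist');save('w2.png',im)
im,_=r.grab_frame('scene');save('s2.png',cv2.resize(im[150:330,180:420],None,fx=3,fy=3))
print(o['tcp_pos'],o['joints'].round(3),o['contact_force'].round(2))
E
```

```text
clock: 13.2
tcp_pos: [0.4384, 0.083, 0.165]
orientation: [3.13, -0.232, -0.002]
contact_force: [0.6, -0.5, -0.4]
grip_width: 0.0851
[0.43839565 0.08303511 0.16502906] [-1.143  0.529  1.048  2.251 -0.702  0.74  -1.321] [ 0.65 -0.46 -0.36]
```

View pics/w2.png

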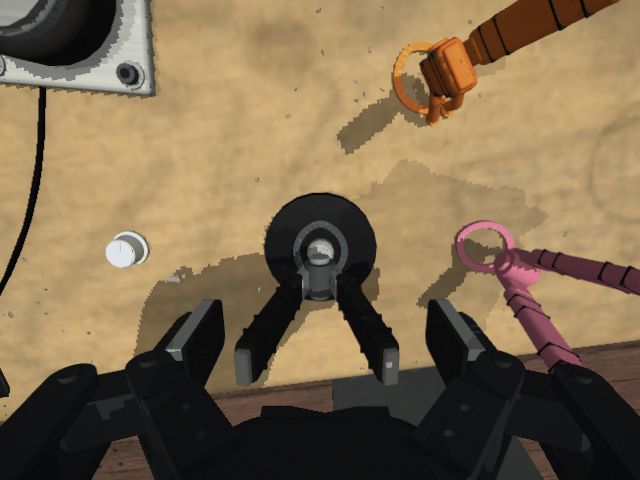

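View pics/s2.png

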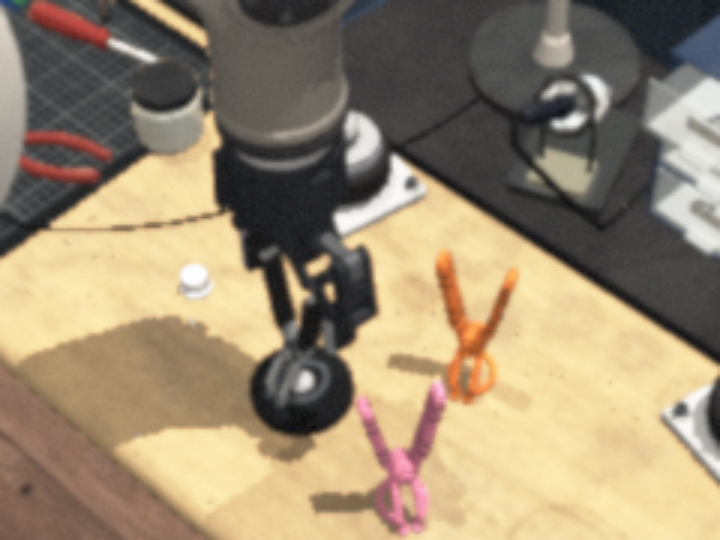

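```bash
python3 -m handwheel '[[[0,0.002,0,0,0,0,0.07],[0,0,0,0,0,0,0.055],[0,0,0,0,0,0,0.045],[0,0,0,0,0,0,0.03],[0,0,0,0,0,0,0.02],[0,0,0,0,0,0,0.01],[0,0,0,0,0,0,0.01],[0,0,0,0,0,0,0.01],[0,0,0,0,0,0,0.01]]]' 28; python3 - <<'E'
from h import *
o=r.get_obs();im,d=r.grab_frame('wrist');save('w3.png',im)
print(o['tcp_pos'],o['contact_force'].round(2),o['moment'].round(2),o['grip_width'])
E
```

```text
clock: 14.05
tcp_pos: [0.4391, 0.0856, 0.1661]
orientation: [3.132, -0.232, 0.001]
contact_force: [-2.5, 0.6, 12.8]
grip_width: 0.0248
[0.43907177 0.08556002 0.16605396] [-2.53  0.6  12.84] [0.05 0.56 0.05] 0.02477938505015605
```

View pics/w3.png

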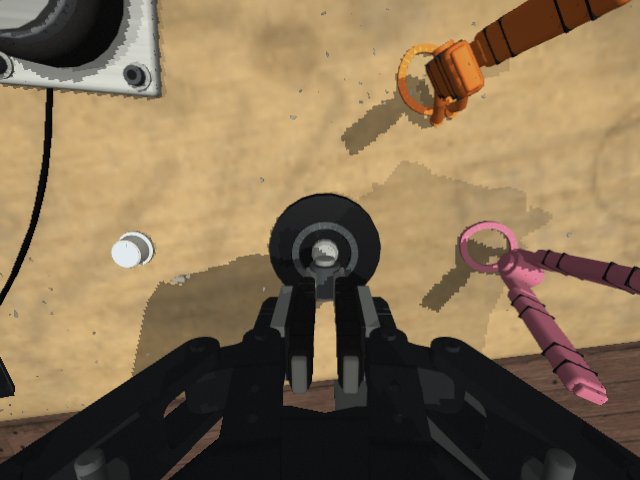

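```bash
python3 -m handwheel '[[[0,0,0.006,0,0,0,0.01],[0,0,0.012,0,0,0,0.01],[0,0,0.018,0,0,0,0.01],[0,0,0.018,0,0,0,0.01],[0,0,0.018,0,0,0,0.01],[0,0,0,0,0,0,0.01],[0,0,0,0,0,0,0.01]]]'; python3 - <<'E'
from h import *
o=r.get_obs();im,d=r.grab_frame('wrist');save('w4.png',im);np.save('w4d.npy',d);np.save('w4o.npy',np.r_[o['tcp_pos'],o['orientation']])
print(o['tcp_pos'],o['contact_force'].round(2),o['moment'].round(2),o['grip_width'],o['joints'].round(3))
from leg import *
leg(np.array([.606,.207,.28]),Rg)
E
```

```text
clock: 14.68
tcp_pos: [0.4384, 0.0859, 0.2374]
orientation: [3.132, -0.23, 0.001]
contact_force: [-0.4, 0.6, -3.0]
grip_width: 0.0245
[0.43844069 0.08588671 0.23741182] [-0.43  0.57 -2.98] [ 0.03  0.06 -0.  ] 0.0244671377910816 [-1.328  0.428  1.26   2.197 -0.537  0.88  -1.452]
t 14.73 q [-1.327  0.429  1.258  2.198 -0.537  0.88  -1.452] now clr [0.082 0.131]
5 row [0.0336 0.0242 0.0087] [ 0. -0.  0.]
end [-1.12  0.68  1.08  1.71 -0.65  1.15 -1.58] [0.09, 0.098, 0.107, 0.116, 0.124] lim 0.252
maxstep [0.04 0.05 0.05 0.11 0.03 0.06 0.03]
```

View pics/w4.png

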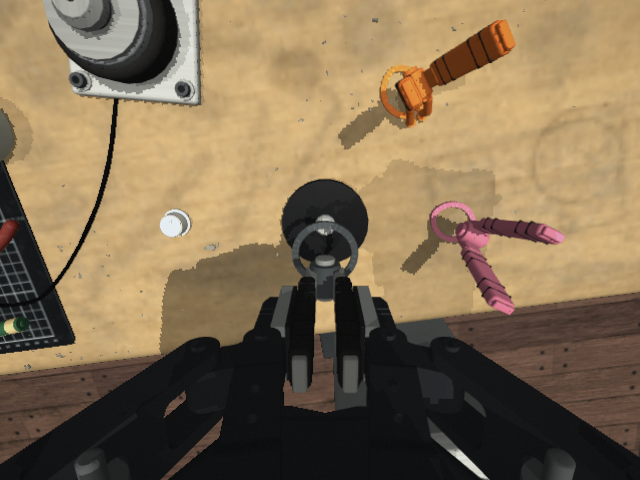

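```bash
python3 -m handwheel '[[[0.005,0.004,0.018,0,0,0,0.01],[0.03,0.022,0.018,0,0,0,0.01],[0.03,0.022,0.008,0,0,0,0.01],[0.03,0.022,0,0,0,0,0.01],[0.01,0.008,0,0,0,0,0.01],[0,0,0,0,0,0,0.01],[0,0,0,0,0,0,0.01],[0,0,0,0,0,0,0.01]]]'; cat > meas.py <<'E'
from h import *
import sys
from scipy.optimize import least_squares
o=r.get_obs();im,d=r.grab_frame('wrist');n=sys.argv[1];save(n+'.png',im)
C=cal('wrist',o);P=cloud(C,d);np.save(n+'P.npy',P);np.save(n+'i.npy',im)
print(o['clock'],o['tcp_pos'].round(4),o['orientation'].round(3),o['contact_force'].round(2),o['moment'].round(2),o['grip_width'])
Q=P.reshape(-1,3)
def circ(B,r0=None):
    f=(lambda p:np.hypot(B[:,0]-p[0],B[:,1]-p[1])-p[2]);R=least_squares(f,[*np.median(B[:,:2],0),.02],loss='soft_l1',f_scale=.001);return R.x
c=np.array([.6065,.207])
dd=np.hypot(Q[:,0]-c[0],Q[:,1]-c[1])
for lo,hi,rm in((.050,.058,.04),(.0705,.078,.03),(.04,.047,.05),(.006,.013,.08)):
    B=Q[(dd<rm)&(Q[:,2]>lo)&(Q[:,2]<hi)]
    if len(B)>20: print('lvl',lo,len(B),np.median(B,0).round(4),np.percentile(B[:,:2],[1,99],axis=0).round(4).tolist(),'mid',np.percentile(B[:,:2],[1,99],axis=0).mean(0).round(4))
# ring: points within expected ring height relative to TCP
zr=o['tcp_pos'][2]-.054-.098
t=o['tcp_pos'][:2];rr=np.hypot(Q[:,0]-t[0],Q[:,1]-t[1])
B=Q[(rr<.04)&(abs(Q[:,2]-zr-.003)<.008)]
if len(B)>20: print('ring',len(B),np.median(B,0).round(4),np.percentile(B,[2,98],axis=0).round(4).tolist(),'circ',circ(B).round(4))
print('expected ring z',zr)
E
python3 meas.py w5
```

```text
clock: 15.4
tcp_pos: [0.5422, 0.1621, 0.28]
orientation: [3.13, -0.234, -0.004]
contact_force: [-0.1, -0.6, -1.7]
grip_width: 0.0248
15.4 [0.5422 0.1621 0.28  ] [ 3.13  -0.234 -0.004] [-0.12 -0.62 -1.67] [-0.04  0.01  0.04] 0.024820863281076265
lvl 0.05 3199 [0.6118 0.2048 0.0549] [[0.5806, 0.1792], [0.639, 0.2368]] mid [0.6098 0.208 ]
lvl 0.0705 946 [0.6096 0.2079 0.0736] [[0.5967, 0.1958], [0.6219, 0.221]] mid [0.6093 0.2084]
lvl 0.04 1795 [0.6147 0.2003 0.0431] [[0.5717, 0.1706], [0.6482, 0.2463]] mid [0.6099 0.2084]
lvl 0.006 4018 [0.6232 0.1864 0.0098] [[0.5543, 0.1525], [0.6657, 0.263]] mid [0.61   0.2077]
ring 1033 [0.5486 0.1581 0.131 ] [[0.5242, 0.14, 0.1281], [0.5614, 0.1821, 0.1323]] circ [0.5401 0.161  0.02  ]
expected ring z 0.12797728209227502
```

View pics/w5.png

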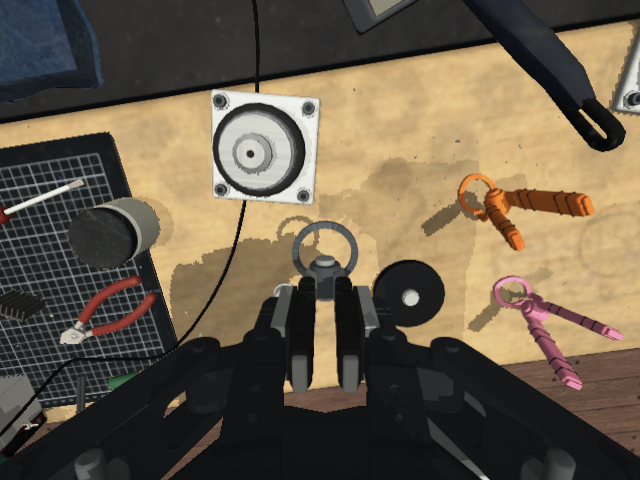

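```bash
python3 -m handwheel '[[[0.023,0.0157,0,0.002,0,0,0.01],[0.023,0.0157,-0.01,0,0,0,0.01],[0.0235,0.0158,-0.015,0,0,0,0.01],[0,0,0,0,0,0,0.01],[0,0,0,0,0,0,0.01],[0,0,0,0,0,0,0.01]]]'; python3 meas.py w6
```

```text
clock: 15.95
tcp_pos: [0.6121, 0.2092, 0.2561]
orientation: [3.132, -0.234, -0.002]
contact_force: [-0.0, -0.3, -1.6]
grip_width: 0.0246
15.95 [0.6121 0.2092 0.2561] [ 3.132e+00 -2.340e-01 -2.000e-03] [-0.03 -0.26 -1.57] [-0.04  0.02  0.02] 0.02464287497098283
lvl 0.05 2414 [0.6214 0.2047 0.0549] [[0.5844, 0.1793], [0.6391, 0.2378]] mid [0.6117 0.2085]
lvl 0.0705 735 [0.6085 0.2088 0.0739] [[0.5972, 0.1963], [0.6181, 0.2211]] mid [0.6076 0.2087]
lvl 0.04 1498 [0.6294 0.2032 0.0432] [[0.5756, 0.1705], [0.6478, 0.2466]] mid [0.6117 0.2085]
lvl 0.006 3691 [0.6394 0.2045 0.0099] [[0.5559, 0.1528], [0.6657, 0.2635]] mid [0.6108 0.2082]
ring 1033 [0.6186 0.2056 0.107 ] [[0.5946, 0.1875, 0.1043], [0.6316, 0.2296, 0.1084]] circ [0.6103 0.2085 0.02  ]
expected ring z 0.10409867157078559
```

View pics/w6.png

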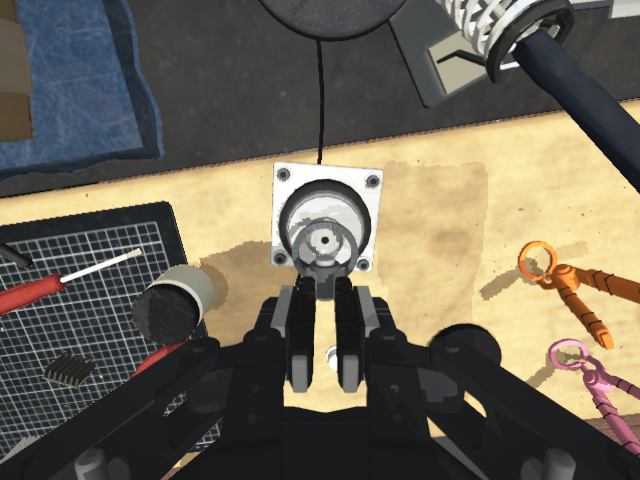

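```bash
cat > ov.py <<'E'
from h import *
import sys
n=sys.argv[1];rc=np.array(eval(sys.argv[2]));ac=np.array(eval(sys.argv[3]));o=r.get_obs();C=cal('wrist',o);im=np.load(n+'i.npy').copy()
zr=float(sys.argv[4]) if len(sys.argv)>4 else o['tcp_pos'][2]-.152
s=5;u0,v0=245,150;cr=cv2.resize(im[v0:v0+120,u0:u0+160],None,fx=s,fy=s,interpolation=cv2.INTER_CUBIC)
raw=cr.copy()
def dr(c,z,R,col):
    a=np.linspace(0,2*np.pi,120);p=np.array([(proj(C,[c[0]+R*np.cos(t),c[1]+R*np.sin(t),z])-[u0,v0]+.5)*s for t in a]);cv2.polylines(cr,[p.astype(np.int32)],True,col,1)
dr(rc,zr+.0035,.0175,(255,0,0));dr(rc,zr+.0035,.022,(255,0,0))
dr(ac,.074,.011,(0,255,0));dr(ac,.055,.030,(0,255,255));dr(ac,.074,.002,(0,255,0))
save(n+'_ov.png',cr);save(n+'_cr.png',raw)
print(plane(C,325,240,.074))
E
python3 ov.py w6 '(.6103,.2085)' '(.6096,.2084)'
```

```text
[0.60951754 0.20823052 0.074     ]
```

View pics/w6_ov.png

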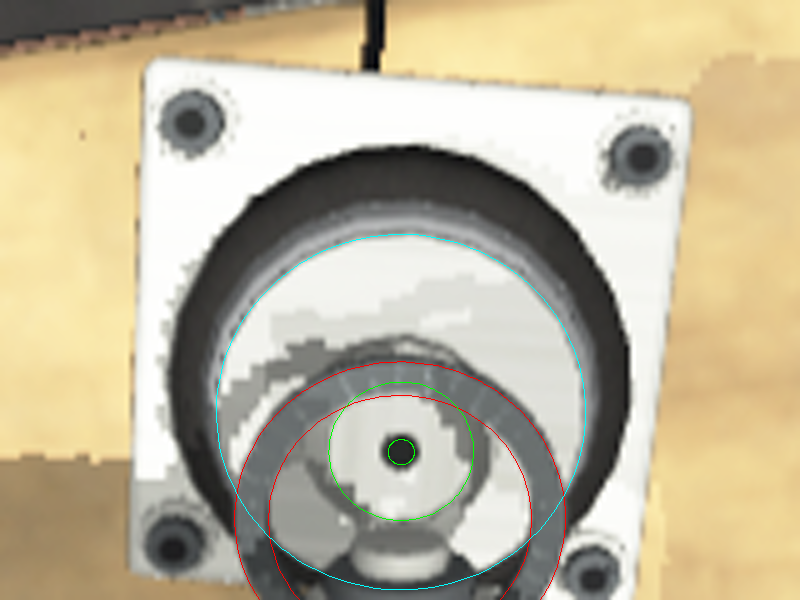

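View pics/w6_cr.png

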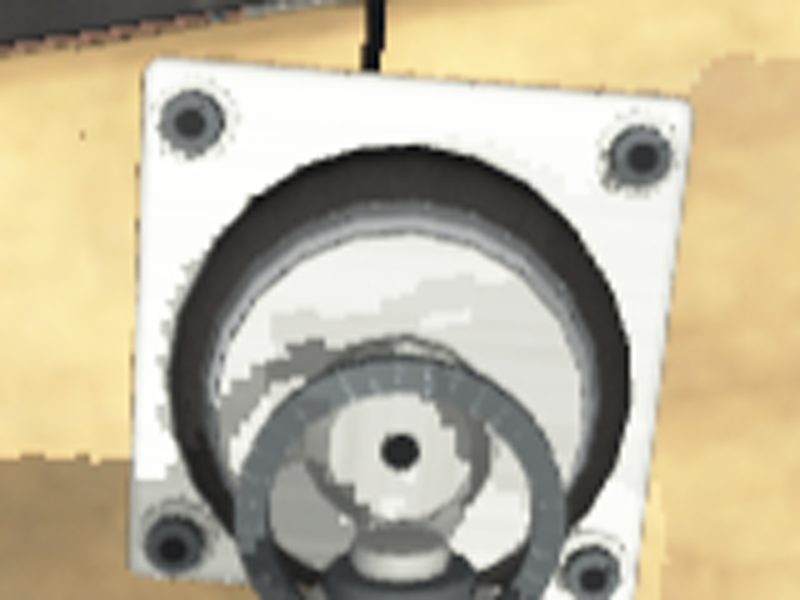

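```bash
python3 -m handwheel '[[[-0.001,0,-0.008,0,0,0,0.01],[0,0,-0.008,0,0,0,0.01],[0,0,-0.006,0,0,0,0.01],[0,0,0,0,0,0,0.01],[0,0,0,0,0,0,0.01]]]'; python3 meas.py w7;python3 ov.py w7 '(.6098,.2084)' '(.6095,.2083)'
```

```text
clock: 16.42
tcp_pos: [0.6114, 0.2106, 0.2336]
orientation: [3.133, -0.232, -0.002]
contact_force: [-0.2, -0.1, -1.9]
grip_width: 0.0243
16.4167 [0.6114 0.2106 0.2336] [ 3.133e+00 -2.320e-01 -2.000e-03] [-0.21 -0.09 -1.91] [-0.03 -0.03  0.02] 0.024344680242210856
lvl 0.05 2391 [0.6238 0.2042 0.0548] [[0.5884, 0.179], [0.6393, 0.2378]] mid [0.6139 0.2084]
lvl 0.0705 893 [0.6122 0.2078 0.0736] [[0.6003, 0.1962], [0.6221, 0.2212]] mid [0.6112 0.2087]
lvl 0.04 1732 [0.63   0.2025 0.0431] [[0.5779, 0.1706], [0.6479, 0.2466]] mid [0.6129 0.2086]
lvl 0.006 4268 [0.6396 0.2044 0.0099] [[0.5558, 0.1529], [0.6657, 0.2636]] mid [0.6108 0.2082]
ring 1029 [0.6177 0.2071 0.0845] [[0.594, 0.1889, 0.082], [0.6309, 0.231, 0.0858]] circ [0.6095 0.2099 0.02  ]
expected ring z 0.08155067670394864
[0.616035   0.20870673 0.074     ]
```

View pics/w7_ov.png

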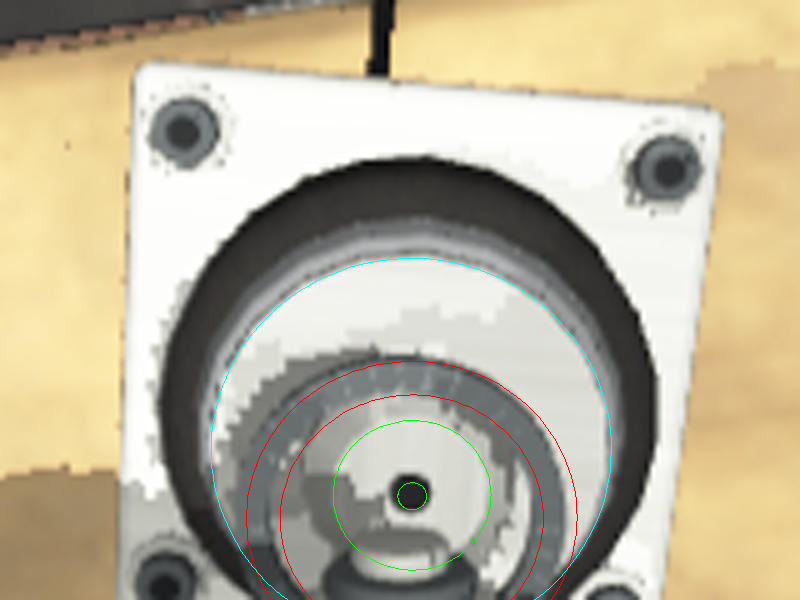

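```bash
python3 -m handwheel '[[[-0.0003,-0.0012,0,0,0,0,0.01],[0,0,0,0,0,0,0.01]]]'; python3 -m handwheel '[[[0,0,0,0,0,0,0.01],[0,0,0,0,0,0,0.01]]]'; python3 meas.py w8;python3 ov.py w8 '(.6099,.2087)' '(.6097,.2087)'
```

```text
clock: 16.63
tcp_pos: [0.6118, 0.2091, 0.2345]
orientation: [3.133, -0.232, 0.001]
contact_force: [0.6, 0.1, -2.0]
grip_width: 0.0242
clock: 16.8
tcp_pos: [0.6117, 0.2094, 0.2344]
orientation: [-3.133, 0.232, -0.0]
contact_force: [-0.7, 1.3, -1.3]
grip_width: 0.0245
16.8 [0.6117 0.2094 0.2344] [-3.133  0.232 -0.   ] [-0.69  1.28 -1.26] [ 0.01 -0.02  0.02] 0.024475363207726815
lvl 0.05 2315 [0.6242 0.2049 0.0548] [[0.589, 0.1792], [0.6395, 0.2378]] mid [0.6142 0.2085]
lvl 0.0705 879 [0.6124 0.2079 0.0737] [[0.6009, 0.1962], [0.6223, 0.2213]] mid [0.6116 0.2087]
lvl 0.04 1735 [0.6295 0.2025 0.0431] [[0.5793, 0.1704], [0.648, 0.2466]] mid [0.6137 0.2085]
lvl 0.006 4211 [0.6394 0.2036 0.0099] [[0.556, 0.153], [0.6657, 0.2638]] mid [0.6108 0.2084]
ring 1033 [0.6183 0.2059 0.0853] [[0.5944, 0.1877, 0.0825], [0.6314, 0.2299, 0.0867]] circ [0.6101 0.2088 0.02  ]
expected ring z 0.08235526225716486
[0.61591053 0.20763932 0.074     ]
```

View pics/w8_ov.png

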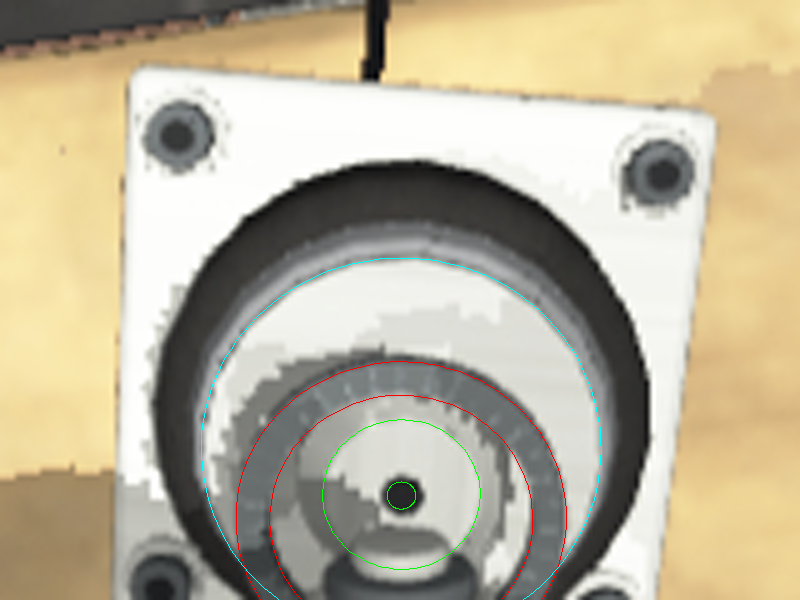

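```bash
python3 -m handwheel '[[[-0.0007,0,-0.004,0,0,0,0.01],[0,0,-0.004,0,0,0,0.01],[0,0,-0.003,0,0,0,0.01],[0,0,0,0,0,0,0.01],[0,0,0,0,0,0,0.01]]]'; python3 meas.py w9;python3 ov.py w9 '(.6099,.2087)' '(.6097,.2087)'
```

```text
clock: 17.27
tcp_pos: [0.6107, 0.2094, 0.2227]
orientation: [3.133, -0.232, -0.001]
contact_force: [1.3, -0.1, -1.7]
grip_width: 0.0246
17.2667 [0.6107 0.2094 0.2227] [ 3.133e+00 -2.320e-01 -1.000e-03] [ 1.25 -0.06 -1.72] [-0.03 -0.   -0.01] 0.024630993480057296
lvl 0.05 2379 [0.6245 0.2049 0.0548] [[0.5901, 0.179], [0.6397, 0.2378]] mid [0.6149 0.2084]
lvl 0.0705 1877 [0.6145 0.2071 0.0737] [[0.5932, 0.1876], [0.6302, 0.2298]] mid [0.6117 0.2087]
lvl 0.04 1932 [0.6291 0.2033 0.0431] [[0.5773, 0.1704], [0.6481, 0.2465]] mid [0.6127 0.2084]
lvl 0.006 4504 [0.6403 0.2041 0.0099] [[0.5563, 0.1529], [0.6657, 0.2635]] mid [0.611  0.2082]
ring 2177 [0.615  0.2071 0.0735] [[0.595, 0.1883, 0.068], [0.6297, 0.2292, 0.0751]] circ [0.6049 0.2094 0.0176]
expected ring z 0.07072152962241943
[0.61849941 0.20703333 0.074     ]
```

View pics/w9_ov.png

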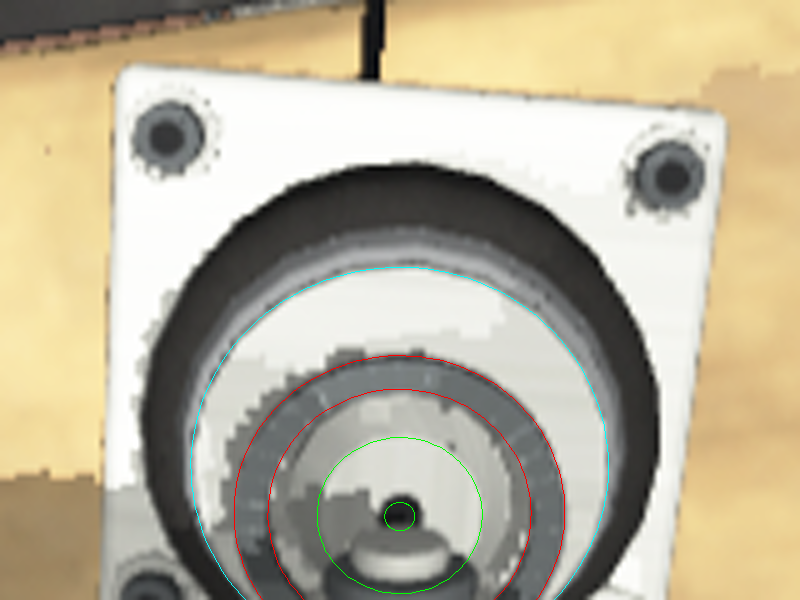

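```bash
python3 -m handwheel '[[[0.0001,0,-0.003,0,0,0,0.01],[0,0,-0.003,0,0,0,0.01],[0,0,-0.003,0,0,0,0.01],[0,0,-0.002,0,0,0,0.01],[0,0,0,0,0,0,0.01],[0,0,0,0,0,0,0.01]]]'; python3 meas.py w10;python3 ov.py w10 '(.6100,.2087)' '(.6100,.2087)'
```

```text
clock: 17.82
tcp_pos: [0.6109, 0.2094, 0.2119]
orientation: [3.133, -0.232, -0.001]
contact_force: [0.1, -0.5, -1.7]
grip_width: 0.0247
17.8167 [0.6109 0.2094 0.2119] [ 3.133e+00 -2.320e-01 -1.000e-03] [ 0.06 -0.47 -1.68] [-0.02 -0.   -0.01] 0.024685456683332354
lvl 0.05 2488 [0.6229 0.2049 0.0548] [[0.5875, 0.1792], [0.6394, 0.2379]] mid [0.6134 0.2086]
lvl 0.0705 750 [0.615  0.2075 0.0734] [[0.6033, 0.1958], [0.6225, 0.2214]] mid [0.6129 0.2086]
lvl 0.04 2067 [0.6296 0.203  0.0431] [[0.5781, 0.1704], [0.6478, 0.2466]] mid [0.6129 0.2085]
lvl 0.006 4733 [0.6411 0.205  0.0099] [[0.559, 0.1529], [0.6657, 0.2636]] mid [0.6123 0.2083]
ring 2569 [0.6195 0.2055 0.0623] [[0.5918, 0.1823, 0.055], [0.6365, 0.2352, 0.0705]] circ [0.6088 0.2088 0.021 ]
expected ring z 0.05992765402565084
[0.62194399 0.20655373 0.074     ]
```

View pics/w10_ov.png

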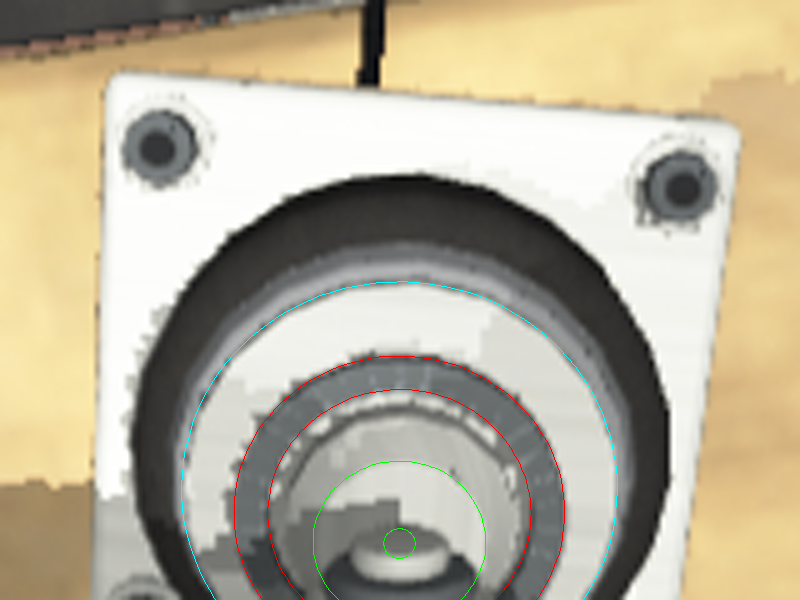

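```bash
cat > rz.py <<'E'
from h import *
import sys
P=np.load(sys.argv[1]+'P.npy').reshape(-1,3);d=np.hypot(P[:,0]-.61,P[:,1]-.2087)
A=P[(d>.0185)&(d<.0212)&(P[:,0]>.608)&(P[:,2]<.09)&(P[:,2]>.05)];B=P[(d>.0245)&(d<.029)&(abs(P[:,2]-.055)<.004)&(P[:,0]>.608)]
print('ring top',np.percentile(A[:,2],[10,50,90]).round(4),'washer',np.median(B[:,2]).round(4),'underside over washer mm',1000*(np.median(A[:,2])-np.median(B[:,2])-.0035))
X=np.c_[A[:,:2]-[.61,.2087],np.ones(len(A))];print('tilt',np.linalg.lstsq(X,A[:,2],rcond=None)[0].round(3))
E
python3 rz.py w10
python3 -m handwheel '[[[0,0,-0.002,0,0,0,0.01],[0,0,-0.001,0,0,0,0.01],[0,0,0,0,0,0,0.01],[0,0,0,0,0,0,0.01]]]'; python3 meas.py w11; python3 rz.py w11
```

```text
ring top [0.0548 0.0627 0.0637] washer 0.0549 underside over washer mm 4.24379540022202
tilt [-0.17   0.009  0.064]
clock: 18.2
tcp_pos: [0.611, 0.2094, 0.2091]
orientation: [3.133, -0.232, -0.001]
contact_force: [1.0, -0.1, -2.3]
grip_width: 0.0245
18.2 [0.611  0.2094 0.2091] [ 3.133e+00 -2.320e-01 -1.000e-03] [ 0.97 -0.07 -2.29] [-0.05 -0.04  0.  ] 0.024522760167555203
lvl 0.05 2617 [0.6225 0.2047 0.0549] [[0.5875, 0.1789], [0.6396, 0.2377]] mid [0.6136 0.2083]
lvl 0.0705 719 [0.6155 0.207  0.0734] [[0.604, 0.1957], [0.6226, 0.2211]] mid [0.6133 0.2084]
lvl 0.04 2116 [0.6294 0.2033 0.0432] [[0.578, 0.1706], [0.6479, 0.2465]] mid [0.613  0.2086]
lvl 0.006 4775 [0.6415 0.2054 0.0099] [[0.5606, 0.1528], [0.666, 0.2637]] mid [0.6133 0.2083]
ring 3496 [0.6207 0.2053 0.0554] [[0.5906, 0.1811, 0.0536], [0.6376, 0.2359, 0.0664]] circ [0.6081 0.2088 0.0239]
expected ring z 0.05706271426622017
ring top [0.0571 0.06   0.0609] washer 0.055 underside over washer mm 1.5057116166521698
tilt [-0.077  0.006  0.06 ]
```

```bash
python3 -m handwheel '[[[0,0,-0.0005,0,0,0,0.01],[0,0,-0.0005,0,0,0,0.01],[0,0,0,0,0,0,0.01],[0,0,0,0,0,0,0.01]]]';python3 -m handwheel '[[[0,0,-0.0005,0,0,0,0.01],[0,0,0,0,0,0,0.01],[0,0,0,0,0,0,0.01]]]'; python3 meas.py w12|head -1; python3 rz.py w12
```

```text
clock: 18.58
tcp_pos: [0.611, 0.2094, 0.2081]
orientation: [3.133, -0.232, -0.0]
contact_force: [-0.2, 0.2, -1.5]
grip_width: 0.0246
clock: 18.83
tcp_pos: [0.611, 0.2094, 0.2076]
orientation: [3.133, -0.232, -0.0]
contact_force: [-0.0, -0.1, -1.0]
grip_width: 0.0243
18.8333 [0.611  0.2094 0.2076] [ 3.133 -0.232 -0.   ] [-0.02 -0.09 -1.02] [ 0.   -0.03  0.01] 0.02429630851787799
ring top [0.0573 0.0585 0.0595] washer 0.055 underside over washer mm 0.08030860911733022
tilt [-0.055  0.006  0.059]
```

```bash
python3 -m handwheel '[[[0,0,-0.0004,0,0,0,0.01],[0,0,0,0,0,0,0.01],[0,0,0,0,0,0,0.01],[0,0,0,0,0,0,0.01]]]'; python3 meas.py w13|head -1; python3 rz.py w13
```

```text
clock: 19.22
tcp_pos: [0.6111, 0.2094, 0.2074]
orientation: [3.133, -0.232, -0.0]
contact_force: [-1.0, -0.5, -0.2]
grip_width: 0.0243
19.2167 [0.6111 0.2094 0.2074] [ 3.133 -0.232 -0.   ] [-0.96 -0.55 -0.19] [0.   0.02 0.04] 0.024327687348305746
ring top [0.0574 0.0584 0.0591] washer 0.0549 underside over washer mm -0.04240036756595873
tilt [-0.03   0.001  0.059]
```

```bash
python3 -m handwheel '[[[0,0,-0.0003,0,0,0,0.01],[0,0,0,0,0,0,0.01],[0,0,0,0,0,0,0.01],[0,0,0,0,0,0,0.01]]]'; python3 meas.py w14|head -1; python3 rz.py w14; python3 ov.py w14 '(.6100,.2087)' '(.6100,.2087)' .055; python3 -c "
from h import *
im,_=r.grab_frame('scene');save('s3.png',cv2.resize(im[130:290,200:400],None,fx=4,fy=4,interpolation=cv2.INTER_CUBIC))"
```

```text
clock: 19.6
tcp_pos: [0.6111, 0.2094, 0.2073]
orientation: [-3.133, 0.232, -0.0]
contact_force: [-1.4, -0.4, 4.9]
grip_width: 0.0248
19.6 [0.6111 0.2094 0.2073] [-3.133  0.232 -0.   ] [-1.44 -0.39  4.9 ] [-0.03  0.46 -0.03] 0.02483362034207769
ring top [0.0573 0.0584 0.0593] washer 0.055 underside over washer mm -0.09333610817515965
tilt [-0.037  0.006  0.059]
[0.62353421 0.20647321 0.074     ]
```

View pics/w14_ov.png

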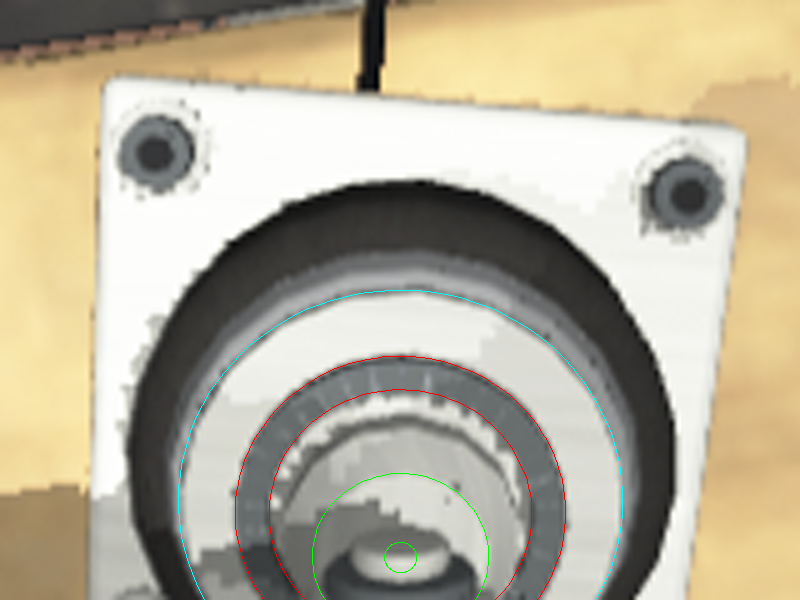

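View pics/s3.png

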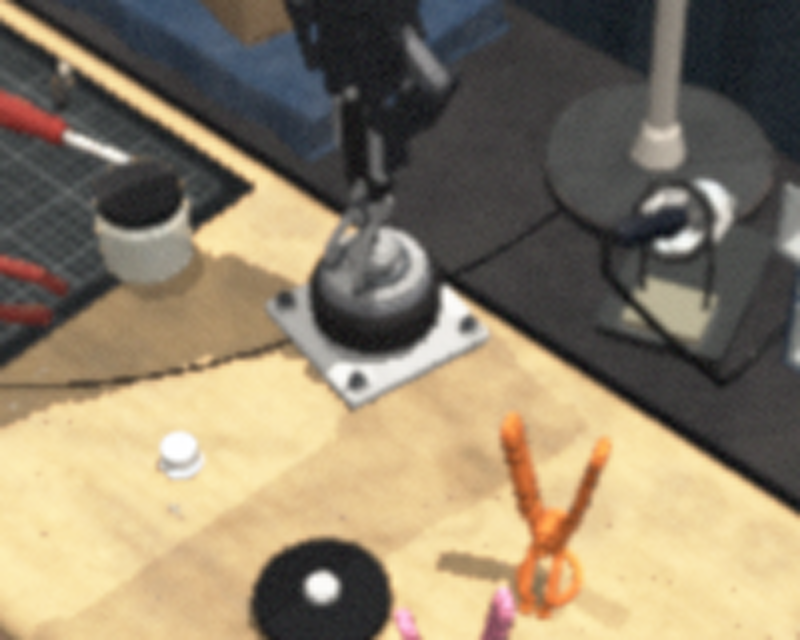

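The ring lies flat and centred on the washer, with about 6 N of contact. The overlay circles match the ring at about (400,510) in the crop. The jar and knob stand where they were. Handing in.

```bash
python3 -c "
from bench import r
print(r.hand_in())
o=r.get_obs();print(o['clock'],o['tcp_pos'],o['contact_force'],o['grip_width'])"
```

```text
the job is handed in; nothing more can be done
None
the job is handed in; nothing more can be done
```

I gripped the black-handled pliers and squeezed them fully. I then lifted them off the pad and lowered the spread ring over the bare left axle onto its washer. I handed the job in at about 19.7 s, still gripping with the handles squeezed.

**Last checks before handing in:**
- **Ring height:** the wrist depth put the underside about 0.1 mm below the washer top (within camera error). The vertical force rose from about -1.8 N to +4.9 N on touching, far below the 35 N limit.
- **Centring:** the ring and axle centres agreed to about 0.3–0.5 mm in the wrist images. Camera calibration is only good to about 2 mm.
- **Squeeze and upright:** the finger opening stayed at 24–25 mm, so I took the handles to be at the stop, but I did not read the squeeze itself. The tool was vertical to within a few milliradians. A rough slope fit of the ring gave about 0.04 rad, but washer points got into that fit.
- **Bystanders:** the jar and knob looked unmoved in the last picture. I did not check the tape roll again, and nothing went near it.

**Detour:** a lamp shade hung where the upper arm would have swung. I turned the elbow well clear of it first, which cost about 9 s. The arm came closest to the shade at about 7–20 mm, early on before the detour, and about 20 mm afterwards. There were no signs of contact.

**Disagreement:** the top and scene cameras put the axle 2–4 mm off where the wrist camera did, mostly in x. I relied on the wrist camera because it saw the ring and axle together.

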